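# Make up the blotting run tray

## Task

Make up the blue tray for the next blot: put every spent orange tip rack from it into the yellow bin, count exactly three blue cool packs into the tray's wide bay (the other two stay on the bench), and stand the red-handled cassette upright in its narrow bay. To free the cassette, hold the keeper's red thumb button down and slide the keeper fully aside, tip the cassette forward over the lip and draw it out, leaving the others in the rack; then, with the button held down again, slide the keeper all the way home and let it lock. Do not knock the beaker or the tip box about.

Things in the scene. Friction and masses are not known exactly. Their poses are not given: they have to be found in the camera images.
- rack: White cassette rack fixed to the bench; origin on the bench under the middle of the row's front line, x to its back, y along the row. Five cassettes stand upright side by side on its floor (z = 8 mm), front faces at x = 2 mm, packed with 1 mm to spare between two end walls (inner faces at y = +-77 mm, 103 mm high). Behind them 17 mm are free down to a low curb
- lip (a point): Middle of the top rear edge of the rack's aluminium front rail, at rack x = -3 mm, z = 36 mm (28 mm above the rack's floor); rail from rack x -49 to -3 mm, y -88 to 190 mm. It is the lip over which a cassette is tipped: turn its top towards rack -x by about 0.4 rad about this edge, then draw it at least 60 mm along its own tilted upward axis
- bar (a point): Middle of the lower front edge of the rear retaining bar, at rack x = 68 mm, z = 152 mm; the bar runs along the row, x 68 to 110 mm, 8 mm thick, 24 mm above the cassettes' rear top edges, so that none can be lifted straight over the lip
- keeper (a joint): Grey keeper, sliding along rack +y on the front rail: 0 = home, before the middle three cassettes, so they cannot tip; 0.110 m = fully aside. A comb with notches every 22 mm locks it (it gives a few mm) unless its red button is held down. Friction 1 to 2 N. 44 mm (x) by 64 mm (y), at rack x = -26 mm, z 36 to 98 mm; two cheeks, 48 mm apart along y, tops at z = 122 mm, flank the button
- release (a joint): Red thumb button on the keeper: 0 = up (locked), 0.008 m = fully down; 2.5 N starts it, 5.3 N holds it fully down; the keeper is free when it is down more than about 5 mm. It travels with the keeper and springs up when let go
- thumb (a point): Centre of the red button's top face, 36 mm (x) by 40 mm (y); when up it lies 110.5 mm above the bench, 11.5 mm below the cheeks' tops. Axes as the rack's
- cassette_red: Red-handled blotting cassette, one of the middle three of the row: grey box 90 (x) x 30 (y) x 120 mm high, about 0.26 kg, origin at the centre of its underside, axes as the rack's at the start, red stripe on its front (-x). On its top a red handle block, 30 mm (x) by 18 mm (y), z 120 to 145 mm, centred at x = -22 mm, to be gripped across x from above
- cassette_a: Loose black-handled neighbour of the red cassette, same size and frame as cassette_red; stays in the rack, upright (it may lean a little into the gap)
- cassette_b: Loose black-handled neighbour of the red cassette, same size and frame as cassette_red; stays in the rack, upright (it may lean a little into the gap)
- cassette_c: Loose black-handled neighbour of the red cassette, same size and frame as cassette_red; stays in the rack, upright (it may lean a little into the gap)
- cassette_d: Loose black-handled neighbour of the red cassette, same size and frame as cassette_red; stays in the rack, upright (it may lean a little into the gap)
- pack_bay (a point): Blue run tray fixed to the bench, 200 mm (x) by 270 mm (y), walls 5 mm thick and 41 mm high; a divider parts the wide pack bay (-x side) from the narrow cassette bay; it and the far wall are 61 mm high. This point: centre of the wide bay's floor, 6 mm above the bench; that bay is 141 mm (x) by 260 mm (y) inside, the tray's centre lies 24.5 mm further along x
- cassette_bay (a point): Centre of the cassette bay's floor, 6 mm above the bench, axes as the tray's; bay 44 mm (x) by 260 mm (y) inside, so the cassette stands in it with its 90 mm side along the tray's y, either way round
- bin: Yellow open waste bin fixed to the bench, 200 x 200 x 60 mm, walls and floor 5 mm; origin under its centre
- spent1: Spent orange tip rack (block with black dots on top), 84 x 40 x 30 mm (own x, y, z), 0.06 kg; origin at the centre of its underside, x along its length. One to three of them exist; they start lying in the tray's pack bay, long side along the tray's x
- spent2: Spent orange tip rack (block with black dots on top), 84 x 40 x 30 mm (own x, y, z), 0.06 kg; origin at the centre of its underside, x along its length. One to three of them exist; they start lying in the tray's pack bay, long side along the tray's x
- spent3: Spent orange tip rack (block with black dots on top), 84 x 40 x 30 mm (own x, y, z), 0.06 kg; origin at the centre of its underside, x along its length. One to three of them exist; they start lying in the tray's pack bay, long side along the tray's x
- pack1: Blue hard-shell cool pack with a white label, lying flat, 90 x 40 x 28 mm (own x, y, z), about 0.15 kg; origin at the centre of its underside, x along its length. Stands on the bench at the start
- pack2: Blue hard-shell cool pack with a white label, lying flat, 90 x 40 x 28 mm (own x, y, z), about 0.15 kg; origin at the centre of its underside, x along its length. Stands on the bench at the start
- pack3: Blue hard-shell cool pack with a white label, lying flat, 90 x 40 x 28 mm (own x, y, z), about 0.15 kg; origin at the centre of its underside, x along its length. Stands on the bench at the start
- pack4: Blue hard-shell cool pack with a white label, lying flat, 90 x 40 x 28 mm (own x, y, z), about 0.15 kg; origin at the centre of its underside, x along its length. Stands on the bench at the start
- pack5: Blue hard-shell cool pack with a white label, lying flat, 90 x 40 x 28 mm (own x, y, z), about 0.15 kg; origin at the centre of its underside, x along its length. Stands on the bench at the start
- beaker: Small glass beaker among the packs, 54 mm across, 62 mm high; bystander
- tipbox: Red and clear tip box, 80 x 115 x 67 mm, beyond the tray; bystander

How it is judged:
On the way, in this order (a step that is already met when the one before it is completed fails the run):
1. the keeper is slid fully aside (value of joint keeper above 0.098 m), for 0.2 s.
2. the red cassette is tipped in the rack (angle between cassette_red's own z axis and vertical above 0.12 rad and distance of cassette_red from where it was at the start of the episode below 0.12 m).
3. the red cassette is drawn out of the rack (distance of cassette_red from where it was at the start of the episode above 0.15 m), for 0.1 s.
4. the keeper is slid home (value of joint keeper below 0.006 m), for 0.2 s.
At the end, for the whole second after the job is handed in: Keeper home within 6 mm, button up; red cassette standing in the narrow bay within 0.3 rad of upright; exactly three packs in the wide bay, the other two on the bench outside tray and bin; all spent racks in the bin; other cassettes in the rack within 0.35 rad of upright; all at rest (value of joint keeper below 0.006 m and value of joint release below 0.003 m and x of cassette_red in the frame of cassette_bay between -0.02 and 0.02 m and y of cassette_red in the frame of cassette_bay between -0.1 and 0.1 m and z of cassette_red in the frame of cassette_bay between -0.004 and 0.012 m and angle between cassette_red's own z axis and vertical below 0.3 rad and linear speed of each of cassette_red, spent1, spent2, spent3, pack1, pack2, pack3, pack4, pack5 below 0.02 m/s and x of spent1 in the frame of bin between -0.097 and 0.097 m and y of spent1 in the frame of bin between -0.097 and 0.097 m and z of spent1 in the frame of bin between -0.004 and 0.08 m and x of spent2 in the frame of bin between -0.097 and 0.097 m and y of spent2 in the frame of bin between -0.097 and 0.097 m and z of spent2 in the frame of bin between -0.004 and 0.08 m and x of spent3 in the frame of bin between -0.097 and 0.097 m and y of spent3 in the frame of bin between -0.097 and 0.097 m and z of spent3 in the frame of bin between -0.004 and 0.08 m and x of cassette_a in the frame of rack between 0.02 and 0.08 m and y of cassette_a in the frame of rack between -0.085 and 0.085 m and z of cassette_a in the frame of rack between 0 and 0.03 m and angle between each of cassette_a, cassette_b, cassette_c, cassette_d's own z axis and vertical below 0.35 rad and x of cassette_b in the frame of rack between 0.02 and 0.08 m and y of cassette_b in the frame of rack between -0.085 and 0.085 m and z of cassette_b in the frame of rack between 0 and 0.03 m and x of cassette_c in the frame of rack between 0.02 and 0.08 m and y of cassette_c in the frame of rack between -0.085 and 0.085 m and z of cassette_c in the frame of rack between 0 and 0.03 m and x of cassette_d in the frame of rack between 0.02 and 0.08 m and y of cassette_d in the frame of rack between -0.085 and 0.085 m and z of cassette_d in the frame of rack between 0 and 0.03 m and ((distance between each of pack1, pack2, pack3 and pack_bay below 0.125 m and x of pack1 in the frame of pack_bay between -0.068 and 0.068 m and x of pack2 in the frame of pack_bay between -0.068 and 0.068 m and x of pack3 in the frame of pack_bay between -0.068 and 0.068 m and height (world z) of each of pack4, pack5 below 0.0035 m) or (distance between each of pack1, pack2, pack4 and pack_bay below 0.125 m and x of pack1 in the frame of pack_bay between -0.068 and 0.068 m and x of pack2 in the frame of pack_bay between -0.068 and 0.068 m and height (world z) of each of pack3, pack5 below 0.0035 m and x of pack4 in the frame of pack_bay between -0.068 and 0.068 m) or (distance between each of pack1, pack2, pack5 and pack_bay below 0.125 m and x of pack1 in the frame of pack_bay between -0.068 and 0.068 m and x of pack2 in the frame of pack_bay between -0.068 and 0.068 m and height (world z) of each of pack3, pack4 below 0.0035 m and x of pack5 in the frame of pack_bay between -0.068 and 0.068 m) or (distance between each of pack1, pack3, pack4 and pack_bay below 0.125 m and x of pack1 in the frame of pack_bay between -0.068 and 0.068 m and height (world z) of each of pack2, pack5 below 0.0035 m and x of pack3 in the frame of pack_bay between -0.068 and 0.068 m and x of pack4 in the frame of pack_bay between -0.068 and 0.068 m) or (distance between each of pack1, pack3, pack5 and pack_bay below 0.125 m and x of pack1 in the frame of pack_bay between -0.068 and 0.068 m and height (world z) of each of pack2, pack4 below 0.0035 m and x of pack3 in the frame of pack_bay between -0.068 and 0.068 m and x of pack5 in the frame of pack_bay between -0.068 and 0.068 m) or (distance between each of pack1, pack4, pack5 and pack_bay below 0.125 m and x of pack1 in the frame of pack_bay between -0.068 and 0.068 m and height (world z) of each of pack2, pack3 below 0.0035 m and x of pack4 in the frame of pack_bay between -0.068 and 0.068 m and x of pack5 in the frame of pack_bay between -0.068 and 0.068 m) or (height (world z) of each of pack1, pack5 below 0.0035 m and distance between each of pack2, pack3, pack4 and pack_bay below 0.125 m and x of pack2 in the frame of pack_bay between -0.068 and 0.068 m and x of pack3 in the frame of pack_bay between -0.068 and 0.068 m and x of pack4 in the frame of pack_bay between -0.068 and 0.068 m) or (height (world z) of each of pack1, pack4 below 0.0035 m and distance between each of pack2, pack3, pack5 and pack_bay below 0.125 m and x of pack2 in the frame of pack_bay between -0.068 and 0.068 m and x of pack3 in the frame of pack_bay between -0.068 and 0.068 m and x of pack5 in the frame of pack_bay between -0.068 and 0.068 m) or (height (world z) of each of pack1, pack3 below 0.0035 m and distance between each of pack2, pack4, pack5 and pack_bay below 0.125 m and x of pack2 in the frame of pack_bay between -0.068 and 0.068 m and x of pack4 in the frame of pack_bay between -0.068 and 0.068 m and x of pack5 in the frame of pack_bay between -0.068 and 0.068 m) or (height (world z) of each of pack1, pack2 below 0.0035 m and distance between each of pack3, pack4, pack5 and pack_bay below 0.125 m and x of pack3 in the frame of pack_bay between -0.068 and 0.068 m and x of pack4 in the frame of pack_bay between -0.068 and 0.068 m and x of pack5 in the frame of pack_bay between -0.068 and 0.068 m))); the robot touches nothing.
It fails at once if the beaker is knocked out of its place (distance of beaker from where it was at the start of the episode above 0.04 m).
It fails at once if the tipbox is knocked out of its place (distance of tipbox from where it was at the start of the episode above 0.04 m).
Of spent1, spent2, spent3 only 1 to 3 are there at a start; the rules pass over those that are not, and their reading is None.
At some moment in a run one of pack1, pack2, pack3, pack4, pack5, spent1, spent2, spent3 may be knocked a few centimetres aside while the robot is not near it.
It also fails if it takes over 210 s, if anything falls off the work surface, if the arm or the gripper's body presses on something with over 40 N, if the wrist force passes 120 N, or if a joint passes its speed limit or range.

## Robot

A 6-joint arm with a two-finger parallel gripper is mounted at the origin on the work surface. World frame = base frame: x ahead of the robot, y to its left, z up, the work surface at z = 0. Lengths are in m, angles in rad, forces in N, time in s.
With the tool pointing down it reaches from about 0.275 to 0.75 m from the base axis. Payload 10.2 kg.
Tool frame: the origin (TCP) lies at the very end of the fingers, on their centre line; the grasp point (between the pads) lies 19 mm behind it; z points along the fingers, y is the line along which they close (so a half turn about z gives the same grasp; the last joint's range is limited). The gripper opens to 88 mm and grips with 3 to 60 N. Pads are 18 mm wide; open, the fingers measure 123 mm over their backs; the gripper's body (75 mm by 187 mm) begins 45 mm behind the grasp point.
Start: joints at [1.112, 0.313, 1.498, -0, 1.331, -0.223], TCP at [0.123, 0.51, 0.239] pointing down, gripper open.
Joint ranges: [-2.94, 2.94], [-0.97, 2.17], [0.19, 2.56], [-1.23, 4.37], [0.02, 3.11], [-2.88, 2.88]. Speed limits (rad/s): [2.39, 2.39, 3.01, 3.14, 3.14, 3.14].

## Interface

Orientations are given as a unit quaternion [x, y, z, w].
In Python, from workcell import ctrl, viewer gives the robot as it stands. The module is installed in compiled form; this text tells all that it offers.
- The arm moves only by the tool servo_tool, never from a script. Its argument "commands" is a list of rows, each a list of 3 entries, a list of its own where there are three numbers: the shift along the tool's x, y, z in cm, then the turn, a rotation vector about the tool's x, y, z in rad, then the opening, from 0 (shut) to 1 (fully open). In form: [[[tx, ty, tz], [wx, wy, wz], hand], ...]. A call has exactly 5 rows; each row is the pose to reach, as a shift and turn from the pose commanded when the call began, along the tool's axes at that moment; what a row does not reach only later rows make up. A row lasts 1/8 s, in which the tool goes at most 62.5 mm and 10.7 degrees, less where a joint would pass 70% of its speed; a pose out of reach is approached as far as the arm can. A call with a gripper value outside its range is refused whole. The fingers move at their own pace and stop on an object; the grip force is fixed at half the most. Time passes only in rows, so rows that repeat a pose let the fingers close, or fill a call up. It gives the time, the measured TCP pose, the force, the opening and the grip force at its end, in the units of the state.
- ctrl.get_state(): the state, without advancing time (a new reading comes with each control period).
- viewer.read_camera(name): name is "side" or "top" or "wrist"; returns the picture (420x560x3 uint8, blue, green, red); there is no depth.
- viewer.camera_params(name): a dict with "fx", "fy", "cx", "cy" (pixels), "pose" (4x4, takes a point from camera to world coordinates). Camera axes: x right, y down, z forward; pixel columns grow to the right and rows downward; lengths in m; the calibration is good to about 2 mm. A picture is of the moment at which its call begins: read the wrist's pose just before it. camera_params takes no time and is no camera call; for the wrist camera it gives the pose at the moment of the call.
- ctrl.finish_job(): hands the job in; it is judged then, once.
Trained networks look in the newest picture that a camera, given by its name, has taken for a name from the list of things; names that differ only in an ending like _2 or _b are one class to them, and where a whole thing is asked for, a point or a joint stands for the part that bears it (a point fixed in the world has none). Each returns a list of dicts, best first, with "confidence" (0 to 1); they miss things now and then, are a little off and sometimes report something else, mostly with a low value. They report only what shows in the picture. A call takes as long as a camera call.
- viewer.spot_in(camera, query): "centre" ([column, row] in pixels, amid what is visible of it).
- viewer.spot_point(camera, query): "centre" ([column, row] in pixels: a listed point, or the origin of a listed thing).
The state is a dict: "time_s": time; "joints": joint angles; "joint_velocities": joint speeds; "tau": joint torques, N m; "position": TCP position; "tool_rot": TCP orientation; "ft_force": force on the tool from outside, world axes, zero at the start; "moment": the same for the moment, N m; "width": opening from 0.0 (shut) to 1.0 (fully open); "finger_force": force on a finger pad.
Only numpy, scipy, OpenCV 4.12 (cv2) and the standard library are available. Lean on these libraries where they do the work, as an engineer would, in place of code of your own. Each camera call takes 0.05 s, during which the arm holds its last target. There are 200 camera calls.

## Working session

There is one attempt and no reset: what is moved stays moved. The work goes in short steps, Python scripts to look and compute and a tool call to move; the robot and the scene stay as the last step left them, time stands still between calls to the robot, and variables do not carry over. Pictures are saved under pics/ and viewed, at most 14 in all, crops included, and the job is handed in when it is done.

Besides the shell and the picture viewer there is one more tool, called after "Emit:" as name(argument=value, ...), one argument or row to a line, values as JSON. servo_tool: Moves the arm, as the interface text tells. Its arguments: {"type":"object","properties":{"commands":{"type":"array","items":{"type":"array"}}},"required":["commands"]}

```bash
mkdir -p pics; cat > h.py <<'E'
import numpy as np, cv2
from scipy.spatial.transform import Rotation as R
from workcell import ctrl, viewer
def snap(cam,fn=None):
    p=viewer.camera_params(cam); im=viewer.read_camera(cam)
    if fn: cv2.imwrite('pics/'+fn,im)
    return im,p
def px2w(p,uv,z):
    T=np.array(p['pose']); d=T[:3,:3]@np.array([(uv[0]-p['cx'])/p['fx'],(uv[1]-p['cy'])/p['fy'],1.])
    o=T[:3,3]; return o+d*(z-o[2])/d[2]
def w2px(p,X):
    T=np.array(p['pose']); c=T[:3,:3].T@(np.array(X)-T[:3,3]); return np.array([p['fx']*c[0]/c[2]+p['cx'],p['fy']*c[1]/c[2]+p['cy']])
def st():
    s=ctrl.get_state(); return s
def rel(pos,rot=None):
    """shift (cm) & turn from the current pose to a world pose"""
    s=st(); r=R.from_quat(s['tool_rot']); d=r.inv().apply(np.array(pos)-s['position'])*100
    w=(r.inv()*rot).as_rotvec() if rot is not None else np.zeros(3)
    return d.round(2),w.round(3)
def down(yaw):
    """tool down, closing axis y at angle yaw in world"""
    y=np.array([np.cos(yaw),np.sin(yaw),0]);z=np.array([0,0,-1.]);return R.from_matrix(np.c_[np.cross(y,z),y,z])
E
python3 - <<'E'
from h import *
np.set_printoptions(precision=3,suppress=True)
for c in ['top','side']:
    im,p=snap(c,c+'0.png'); print(c,p['fx'],np.array(p['pose']).tolist())
    for q in ['rack','lip','bar','keeper','thumb','cassette_red','cassette_a','pack_bay','cassette_bay','bin','spent1','pack1','beaker','tipbox']:
        print(q,[(np.round(d['centre']).tolist(),round(d['confidence'],2)) for d in viewer.spot_point(c,q)][:7])
s=st();print(s)
E
```

```text
top 387.1510906903097 [[-0.0008724031981518414, -0.9984574877163788, 0.05551471999170391, 0.5270741610099635], [-0.9995981071631603, -0.000702293721867906, -0.02833956491118127, 0.012374680326471954], [0.02833483842351471, -0.05551713255046285, -0.9980556021208876, 0.9983637345103749], [0.0, 0.0, 0.0, 1.0]]
rack [([191.0, 202.0], 0.84)]
lip [([187.0, 206.0], 0.93)]
bar [([174.0, 165.0], 0.88), ([130.0, 282.0], 0.52)]Traceback (most recent call last):
  File "<stdin>", line 6, in <module>
ValueError: it knows: bar, beaker, bin, cassette, cassette_bay, cassette_red, lip, pack, pack_bay, rack, spent, thumb, tipbox
```

```bash
python3 - <<'E'
from h import *
np.set_printoptions(precision=3,suppress=True)
Z=dict(rack=0,lip=.036,bar=.152,thumb=.1105,cassette_red=.008,cassette=.008,pack_bay=.006,cassette_bay=.006,bin=0,spent=.006,pack=0,beaker=0,tipbox=0)
for c in ['top','side']:
    im,p=snap(c,c+'0.png')
    print(c,np.array(p['pose'])[:3,3])
    for q in Z:
        print(q,[(np.round(d['centre']).tolist(),round(d['confidence'],2),px2w(p,d['centre'],Z[q])[:2].round(3).tolist()) for d in viewer.spot_point(c,q)][:7])
s=st();print({k:s[k] for k in ['time_s','position','tool_rot','ft_force','width']})
E
```

```text
top [0.527 0.012 0.998]
rack [([189.0, 204.0], 0.57, [0.597, 0.236]), ([428.0, 247.0], 0.54, [0.485, -0.381]), ([135.0, 282.0], 0.27, [0.399, 0.37])]
lip [([187.0, 206.0], 0.59, [0.59, 0.232]), ([178.0, 283.0], 0.16, [0.401, 0.251])]
bar [([175.0, 169.0], 0.7, [0.663, 0.233]), ([179.0, 283.0], 0.68, [0.415, 0.221])]
thumb [([179.0, 210.0], 0.66, [0.575, 0.234]), ([188.0, 183.0], 0.41, [0.637, 0.215])]
cassette_red [([186.0, 185.0], 0.65, [0.644, 0.243])]
cassette [([201.0, 184.0], 0.89, [0.647, 0.204]), ([174.0, 184.0], 0.81, [0.649, 0.273]), ([217.0, 182.0], 0.77, [0.652, 0.164]), ([166.0, 183.0], 0.76, [0.649, 0.294])]
pack_bay [([317.0, 220.0], 0.86, [0.554, -0.092]), ([131.0, 285.0], 0.54, [0.393, 0.377])]
cassette_bay [([318.0, 186.0], 0.93, [0.645, -0.097]), ([184.0, 250.0], 0.57, [0.479, 0.246]), ([334.0, 135.0], 0.34, [0.777, -0.138])]
bin [([425.0, 249.0], 0.62, [0.481, -0.375])]
spent [([316.0, 222.0], 0.85, [0.551, -0.09]), ([347.0, 221.0], 0.55, [0.553, -0.171])]
pack [([183.0, 250.0], 0.92, [0.48, 0.25]), ([180.0, 283.0], 0.88, [0.397, 0.256]), ([133.0, 282.0], 0.8, [0.3
[... 645 characters left out ...]
bay [([103.0, 260.0], 0.7, [0.472, 0.365]), ([304.0, 227.0], 0.62, [0.64, -0.092])]
bin [([430.0, 292.0], 0.74, [0.489, -0.385])]
spent [([302.0, 259.0], 0.85, [0.539, -0.095]), ([334.0, 257.0], 0.61, [0.553, -0.17])]
pack [([78.0, 288.0], 0.93, [0.396, 0.389]), ([136.0, 294.0], 0.89, [0.397, 0.257]), ([102.0, 261.0], 0.83, [0.474, 0.371]), ([206.0, 274.0], 0.67, [0.47, 0.121]), ([159.0, 268.0], 0.64, [0.47, 0.232])]
beaker [([192.0, 314.0], 0.66, [0.368, 0.124])]
tipbox [([326.0, 189.0], 0.55, [0.8, -0.145])]
{'time_s': 1.6, 'position': array([0.123, 0.51 , 0.239]), 'tool_rot': array([ 0.118,  0.993, -0.   , -0.   ]), 'ft_force': array([ 0.079, -0.434,  0.183]), 'width': 1.0044293763985872}
```

View pics/top0.png

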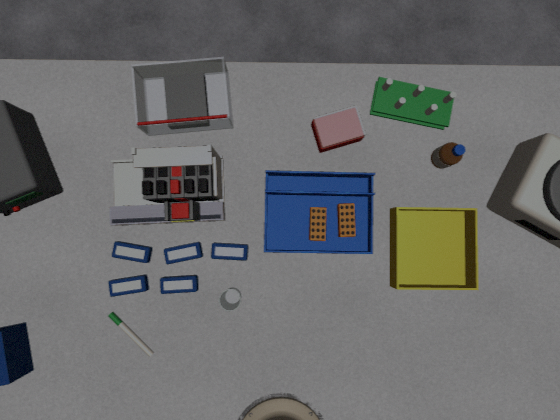

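View pics/side0.png

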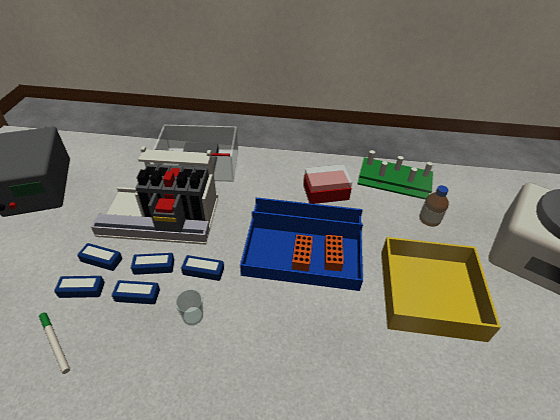

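Top: rack at about (178,185), with the red cassette in the middle of the row and the keeper at (179,210). There are five packs at rows 250–284, and the beaker is at (232,296). The tray is at (319,212) with two spent racks at (317,223) and (347,220); the bin is at (434,248). The side view agrees.

```bash
python3 - <<'E'
from h import *
print(rel([.50,.235,.36],down(np.pi/2)), R.from_quat(st()['tool_rot']).as_matrix().round(3))
E
```

```text
(array([-43.13, -17.97, -12.13]), array([-0.   , -0.   , -0.236])) [[-0.972  0.234 -0.   ]
 [ 0.234  0.972 -0.   ]
 [ 0.    -0.    -1.   ]]
```

Emit:
servo_tool(
  commands=[
    [[-5,-2,-6],[0,0,-0.12],0],
    [[-10,-4,-12.1],[0,0,-0.236],0],
    [[-16,-6.5,-12.1],[0,0,-0.236],0],
    [[-22,-9,-12.1],[0,0,-0.236],0],
    [[-28,-11.5,-12.1],[0,0,-0.236],0],
  ],
)

```text
time_s: 2.22
position: [0.341, 0.3526, 0.3592]
tool_rot: [-0.0, 1.0, 0.0, 0.0]
ft_force: [-0.1, 1.1, -0.6]
width: 0.46
finger_force: 0.0
```

```bash
python3 - <<'E'
from h import *
s=st();print(s['time_s'],s['position'],s['joints'],rel([.50,.235,.36],down(np.pi/2)))
E
```

```text
2.225 [0.34103465 0.35261432 0.35920035] [ 5.62687493e-01  1.77986435e-01  1.36063419e+00  8.49583467e-05
  1.60173669e+00 -1.00851722e+00] (array([-15.89, -11.77,  -0.07]), array([0.001, 0.001, 0.   ]))
```

Emit:
servo_tool(
  commands=[
    [[-5,-3.6,0],[0,0,0],0],
    [[-10,-7.5,0],[0,0,0],0],
    [[-15.9,-11.8,0],[0,0,0],0],
    [[-15.9,-11.8,0],[0,0,0],0],
    [[-15.9,-11.8,0],[0,0,0],0],
  ],
)

```text
time_s: 2.85
position: [0.4987, 0.236, 0.3584]
tool_rot: [0.0, 1.0, 0.0, -0.0]
ft_force: [-0.4, -0.2, 0.8]
width: 0.007
finger_force: 0.0
```

```bash
python3 - <<'E'
from h import *
Z=dict(rack=0,lip=.036,bar=.152,thumb=.1105,cassette_red=.008,cassette=.008,pack=0)
im,p=snap('wrist','w1.png')
print(p['fx'],np.array(p['pose']).round(3).tolist(), st()['position'])
for q in Z:
    print(q,[(np.round(d['centre']).tolist(),round(d['confidence'],2),px2w(p,d['centre'],Z[q])[:2].round(4).tolist()) for d in viewer.spot_point('wrist',q)][:7])
E
```

```text
327.0741684361195 [[0.001, 0.964, 0.265, 0.431], [1.0, -0.001, 0.0, 0.235], [0.0, 0.265, -0.964, 0.504], [0.0, 0.0, 0.0, 1.0]] [0.4980687  0.23663222 0.35870234]
rack [([283.0, 235.0], 0.56, [0.6037, 0.2278])]
lip [([267.0, 261.0], 0.73, [0.6343, 0.2037])]
bar []
thumb [([285.0, 242.0], 0.92, [0.5759, 0.2321])]
cassette_red []
cassette [([326.0, 261.0], 0.83, [0.6455, 0.2984]), ([265.0, 262.0], 0.66, [0.6473, 0.1989]), ([252.0, 266.0], 0.57, [0.6557, 0.1768]), ([307.0, 261.0], 0.54, [0.6453, 0.267])]
pack [([217.0, 157.0], 0.96, [0.479, 0.1282]), ([376.0, 156.0], 0.95, [0.4775, 0.3713]), ([293.0, 156.0], 0.71, [0.4771, 0.2443]), ([383.0, 97.0], 0.65, [0.3925, 0.3749]), ([298.0, 98.0], 0.57, [0.3938, 0.2508]), ([78.0, 202.0], 0.46, [0.5481, -0.0957])]
```

View pics/w1.png

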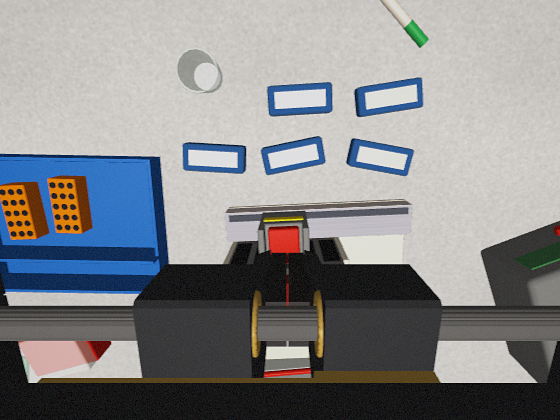

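The wrist camera shows the red button at (284,240), the rail from (226,208) to (411,201), and the packs and tray. I'll take the rack's yaw from the rail's edges.

```bash
python3 - <<'E'
from h import *
from workcell import viewer
im=cv2.imread('pics/w1.png'); p=viewer.camera_params('wrist')
g=cv2.cvtColor(im,cv2.COLOR_BGR2GRAY)
L=cv2.createLineSegmentDetector().detect(g)[0][:,0]
for l in L:
    n=np.hypot(l[2]-l[0],l[3]-l[1])
    if n>40 and 190<l[1]<250 and l[0]>170 and l[0]<420:
        a=px2w(p,l[:2],.036);b=px2w(p,l[2:],.036);d=(b-a)*np.sign(b[1]-a[1]);print(l.round(1),a[:2].round(4),b[:2].round(4),'yaw',round(np.degrees(np.arctan2(-d[0],d[1])),2))
hsv=cv2.cvtColor(im,cv2.COLOR_BGR2HSV)
m=((hsv[...,0]<8)|(hsv[...,0]>172))&(hsv[...,1]>150)&(hsv[...,2]>90); m[:,:200]=0;m[262:]=0
c=max(cv2.findContours(m.astype('uint8'),0,2)[0],key=cv2.contourArea)
x,y,w,h=cv2.boundingRect(c);print(x,y,w,h,[px2w(p,u,.1105)[:2].round(4).tolist() for u in [(x,y),(x+w,y),(x,y+h),(x+w,y+h)]])
# tray lines
for l in L:
    n=np.hypot(l[2]-l[0],l[3]-l[1])
    if n>60 and l[0]<170 and l[1]<300: print('t',l.round(1),px2w(p,l[:2],.041)[:2].round(4),px2w(p,l[2:],.041)[:2].round(4))
t,pt=cv2.imread('pics/top0.png'),viewer.camera_params('top')
L=cv2.createLineSegmentDetector().detect(cv2.cvtColor(t,cv2.COLOR_BGR2GRAY))[0][:,0]
for l in L:
    n=np.hypot(l[2]-l[0],l[3]-l[1])
    if n>60 and 260<l[0]<380 and 160<l[1]<260: print('T',l.round(1),px2w(pt,l[:2],.041)[:2].round(4),px2w(pt,l[2:],.041)[:2].round(4))
E
```

```text
[306.9 211.5 405.7 206.9] [0.5548 0.265 ] [0.5476 0.4106] yaw 2.85
[263.2 212.5 303.1 210.7] [0.5564 0.2002] [0.5535 0.2594] yaw 2.73
[409.3 203.8 226.8 212. ] [0.5428 0.4156] [0.5557 0.1464] yaw 2.74
[406.8 213.4 308.1 217.8] [0.5575 0.4133] [0.5645 0.267 ] yaw 2.72
[229.3 207.3 405.6 199.3] [0.5484 0.1504] [0.5361 0.4093] yaw 2.73
[401.9 233.7 340.6 236.5] [0.5893 0.409 ] [0.5938 0.3167] yaw 2.82
268 226 32 29 [[0.5539, 0.2116], [0.5539, 0.2519], [0.5932, 0.211], [0.5931, 0.2524]]
t [  0.6 153.1 159.3 156.1] [ 0.4695 -0.1642] [0.4734 0.0568]
t [159.4 156.9 168.2 262. ] [0.4745 0.0568] [0.6335 0.0539]
t [140.6 292.3   5.6 290.2] [0.6851 0.0057] [ 0.6817 -0.2055]
t [157.9 254.5 149.  158.2] [0.6213 0.0395] [0.4763 0.042 ]
t [148.1 159.    0.6 156.2] [0.4775 0.0407] [ 0.4739 -0.1652]
t [  9.4 272.2 154.4 274.6] [ 0.6508 -0.1927] [0.6547 0.0306]
t [151.9 260.8   0.6 258.1] [0.6316 0.0292] [ 0.6275 -0.2008]
t [  3.1 244.5 153.1 247. ] [ 0.6053 -0.1919] [0.6092 0.0335]
T [265.6 170.6 374.3 173. ] [0.6775 0.0387] [ 0.6724 -0.2336]
T [372.1 175.6 371.5 251.9] [ 0.6657 -0.2278] [ 0.4756 -0.224 ]
T [263.2 250.7 264.9 175.6] [0.4792 0.0441] [0.6649 0.0404]
T [371.9 253.3 264.4 251.6] [ 0.4721 -0.2248] [0.477  0.0412]
T [366.9 177.3 268.1 175.2] [ 0.6614 -0.2146] [0.6659 0.0323]
T [266.9 191.4 369.4 193.6] [0.6255 0.0354] [ 0.6204 -0.2205]
T [365.6 196.4 268.1 194.3] [ 0.6136 -0.211 ] [0.6183 0.0323]
T [268.1 248.5 364.4 249.9] [0.4845 0.032 ] [ 0.4805 -0.2062]
```

Emit:
servo_tool(
  commands=[
    [[-4,-0.2,5],[0,0,-0.048],0],
    [[-7.5,-0.4,10],[0,0,-0.048],0],
    [[-7.5,-0.4,16],[0,0,-0.048],0],
    [[-7.5,-0.4,22],[0,0,-0.048],0],
    [[-7.5,-0.4,22],[0,0,-0.048],0],
  ],
)

```text
time_s: 3.88
position: [0.5717, 0.2318, 0.1351]
tool_rot: [-0.024, 1.0, -0.001, -0.004]
ft_force: [-0.0, 0.9, 0.5]
width: 0.006
finger_force: 0.0
```

Emit:
servo_tool(
  commands=[
    [[0,0,0],[0,0,0],0],
    [[0,0,0],[0,0,0],0],
    [[0,0,0],[0,0,0],0],
    [[0,0,0],[0,0,0],0],
    [[0,0,0],[0,0,0],0],
  ],
)

```text
time_s: 4.5
position: [0.5738, 0.232, 0.1388]
tool_rot: [-0.024, 1.0, 0.0, 0.0]
ft_force: [0.1, 0.2, -0.9]
width: 0.004
finger_force: 0.0
```

```bash
python3 - <<'E'
from h import *
im,p=snap('wrist','w2.png')
s=st();print(s['position'],rel([.574,.232,.1105],down(np.pi/2+.048)))
for q in ['thumb','cassette_red']:print([(d['centre'],d['confidence'],px2w(p,d['centre'],.1105)) for d in viewer.spot_point('wrist',q)])
E
```

```text
[0.57370045 0.23198217 0.13869119] (array([-0.03,  0.  ,  2.82]), array([-0.,  0.,  0.]))
[([286.6, 252.3], 0.69, array([0.57599107, 0.23080074, 0.1105    ]))]
[]
```

View pics/w2.png

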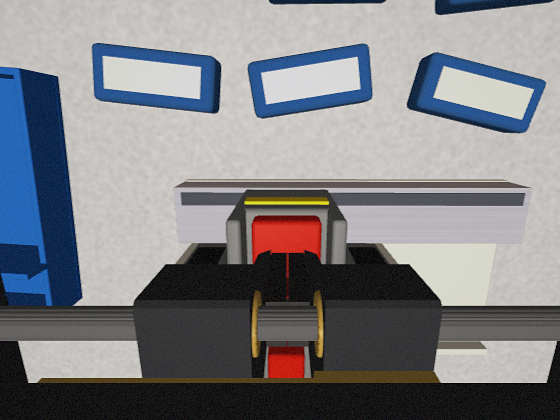

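The fingers are centred over the red button (286,250), between the cheeks. Now I'll press it.

Emit:
servo_tool(
  commands=[
    [[0,0,1.5],[0,0,0],0],
    [[0,0,2.6],[0,0,0],0],
    [[0,0,3.2],[0,0,0],0],
    [[0,0,3.5],[0,0,0],0],
    [[0,0,3.5],[0,0,0],0],
  ],
)

```text
time_s: 5.28
position: [0.5735, 0.232, 0.1037]
tool_rot: [-0.024, 1.0, -0.0, -0.0]
ft_force: [-3.2, -1.0, 4.9]
width: 0.01
finger_force: 2.3
```

Emit:
servo_tool(
  commands=[
    [[0,0.6,0.05],[0,0,0],0],
    [[0,1.5,0.05],[0,0,0],0],
    [[0,2.8,0.05],[0,0,0],0],
    [[0,4.2,0.05],[0,0,0],0],
    [[0,5.6,0.05],[0,0,0],0],
  ],
)

```text
time_s: 5.9
position: [0.5711, 0.2891, 0.1032]
tool_rot: [-0.024, 1.0, 0.0, 0.0]
ft_force: [-0.4, -2.0, 4.5]
width: 0.001
finger_force: 2.4
```

Emit:
servo_tool(
  commands=[
    [[0,1.4,0],[0,0,0],0],
    [[0,2.8,0],[0,0,0],0],
    [[0,4.2,0],[0,0,0],0],
    [[0,5.2,0],[0,0,0],0],
    [[0,5.5,0],[0,0,0],0],
  ],
)

```text
time_s: 6.52
position: [0.5683, 0.3432, 0.103]
tool_rot: [-0.024, 1.0, -0.0, 0.0]
ft_force: [0.2, -3.1, 5.7]
width: 0.003
finger_force: 2.4
```

Emit:
servo_tool(
  commands=[
    [[0,0.3,0],[0,0,0],0],
    [[0,0.5,0],[0,0,0],0],
    [[0,0.5,0],[0,0,0],0],
    [[0,0.5,0],[0,0,0],0],
    [[0,0.5,0],[0,0,0],0],
  ],
)

```text
time_s: 7.15
position: [0.5681, 0.3477, 0.1031]
tool_rot: [-0.024, 1.0, -0.0, -0.0]
ft_force: [-1.0, -2.5, 4.9]
width: 0.008
finger_force: 2.4
```

```bash
python3 - <<'E'
from h import *
im,p=snap('wrist','w3.png')
for c in ['top','side']:
    im,p=snap(c)
    print([(d['centre'],d['confidence'],px2w(p,d['centre'],.1035)) for d in viewer.spot_point(c,'thumb')])
cv2.imwrite('pics/s3.png',cv2.resize(im[130:330,40:320],None,fx=2,fy=2))
E
```

```text
[([132.5, 213.6], 0.56, array([0.56744111, 0.34098701, 0.1035    ]))]
[([304.6, 226.7], 0.67, array([ 0.55191432, -0.09226159,  0.1035    ])), ([119.2, 203.9], 0.62, array([0.56405273, 0.3384064 , 0.1035    ])), ([193.5, 314.7], 0.59, array([0.31125916, 0.09171391, 0.1035    ]))]
```

View pics/s3.png

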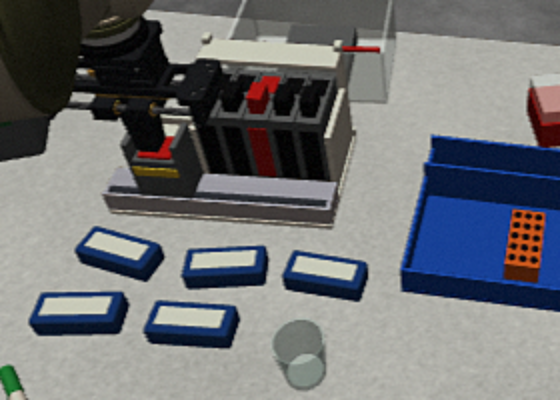

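The keeper is nearly fully aside. I'll push a little further to feel the stop, then lift off.

Emit:
servo_tool(
  commands=[
    [[0,0.2,0],[0,0,0],0],
    [[0,0.3,0],[0,0,0],0],
    [[0,0.4,0],[0,0,0],0],
    [[0,0.4,0],[0,0,0],0],
    [[0,0.4,0],[0,0,0],0],
  ],
)

```text
time_s: 8.02
position: [0.5681, 0.3504, 0.1031]
tool_rot: [-0.024, 1.0, -0.001, -0.0]
ft_force: [-0.8, -11.6, 6.8]
width: 0.005
finger_force: 7.2
```

```bash
python3 - <<'E'
from h import *
s=st();print(s['position'],s['ft_force'])
r=R.from_euler('z',.048); o=np.array([.6005,.2335,0])
print('handle',o+r.apply([.025,0,.153]))
E
```

```text
[0.56807461 0.35044348 0.10307897] [ -0.7712919  -11.56430598   6.77336454]
handle [0.62547121 0.23469954 0.153     ]
```

Emit:
servo_tool(
  commands=[
    [[0,-0.7,0],[0,0,0],0],
    [[0,-0.7,-4],[0,0,0],0],
    [[0,-0.7,-9],[0,0,0],0],
    [[0,-4,-14],[0,0,0.15],0],
    [[0,-8,-18],[0,0,0.3],0],
  ],
)

```text
time_s: 8.65
position: [0.5714, 0.2721, 0.2843]
tool_rot: [0.127, 0.992, 0.001, -0.0]
ft_force: [0.4, 0.2, 0.9]
width: 0.007
finger_force: 0.0
```

```bash
python3 - <<'E'
from h import *
s=st();print(s['position'],s['joints'].round(2))
for y in (.048,np.pi+.048): print(rel([.54,.235,.29],down(y)))
E
```

```text
[0.57135395 0.27212844 0.28429489] [ 0.26  0.54  1.05  0.    1.55 -1.06]
(array([ 2.1 , -4.38, -0.58]), array([ 1.000e-03, -1.000e-03,  1.268e+00]))
(array([ 2.1 , -4.38, -0.58]), array([ 1.000e-03,  1.000e-03, -1.874e+00]))
```

Emit:
servo_tool(
  commands=[
    [[0.5,-1.2,0],[0,0,0.18],0.45],
    [[1,-2.4,0],[0,0,0.36],0.45],
    [[1.5,-3.4,0],[0,0,0.54],0.45],
    [[2.1,-4.4,0],[0,0,0.72],0.45],
    [[2.1,-4.4,0],[0,0,0.9],0.45],
  ],
)

```text
time_s: 9.28
position: [0.5399, 0.2348, 0.2825]
tool_rot: [0.547, 0.837, 0.0, -0.001]
ft_force: [-0.7, 0.1, 1.0]
width: 0.453
finger_force: 0.0
```

Emit:
servo_tool(
  commands=[
    [[0,0,0],[0,0,0.18],0.45],
    [[0,0,0],[0,0,0.368],0.45],
    [[0,0,0],[0,0,0.368],0.45],
    [[0,0,0],[0,0,0.368],0.45],
    [[0,0,0],[0,0,0.368],0.45],
  ],
)

```text
time_s: 9.9
position: [0.5404, 0.2347, 0.2829]
tool_rot: [0.688, 0.726, -0.0, -0.0]
ft_force: [1.0, 1.2, -0.0]
width: 0.451
finger_force: 0.0
```

```bash
python3 - <<'E'
from h import *
s=st();print(s['position'],s['joints'].round(2),s['width'])
print(rel([.625,.2347,.185],down(.048)))
im,p=snap('wrist','w4.png')
for q,z in [('cassette_red',.008),('cassette',.008),('bar',.152)]: print(q,[(np.round(d['centre']),round(d['confidence'],2),px2w(p,d['centre'],z)[:2].round(4)) for d in viewer.spot_point('wrist',q)])
print([(d['centre'],d['confidence'],px2w(p,d['centre'],.153)) for d in viewer.spot_in('wrist','cassette_red')])
hsv=cv2.cvtColor(im,cv2.COLOR_BGR2HSV)
m=((hsv[...,0]<8)|(hsv[...,0]>172))&(hsv[...,1]>150)&(hsv[...,2]>90)
for c in cv2.findContours(m.astype('uint8'),0,2)[0]:
    if cv2.contourArea(c)>80: x,y,w,h=cv2.boundingRect(c);print(x,y,w,h,px2w(p,(x,y),.153)[:2],px2w(p,(x+w,y+h),.153)[:2])
E
```

```text
[0.54042974 0.23467999 0.28294971] [0.21 0.43 1.21 0.   1.5  0.16] 0.4506371696052846
(array([-0.45,  8.45,  9.79]), array([-0.   , -0.   ,  0.005]))
cassette_red [(array([370., 183.]), 0.86, array([0.6486, 0.2345]))]
cassette [(array([373., 136.]), 0.95, array([0.6453, 0.2938])), (array([371., 159.]), 0.93, array([0.646 , 0.2645]))]
bar [(array([436., 211.]), 0.73, array([0.6705, 0.2355]))]
[([387.5, 201.9], 0.91, array([0.62699291, 0.24186555, 0.153     ]))]
366 197 37 24 [0.60795528 0.24518038] [0.64287852 0.22549506]
404 194 34 23 [0.64018754 0.24953112] [0.67289212 0.23074629]
508 102 35 182 [0.71190649 0.32821389] [0.78130556 0.17193383]
306 67 39 45 [0.54938138 0.34534568] [0.58294758 0.31372916]
```

View pics/w4.png

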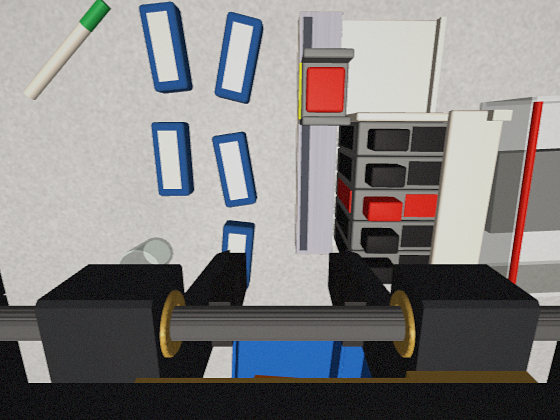

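The red handle is at (384,209). It sits between its neighbours and in front of the white bar (465), and the keeper is well aside at (325,90). I'll go above the handle and descend.

Emit:
servo_tool(
  commands=[
    [[-0.1,2.5,0],[0,0,0.005],0.45],
    [[-0.3,5.5,3],[0,0,0.005],0.45],
    [[-0.45,8.55,7],[0,0,0.005],0.45],
    [[-0.45,8.55,11.5],[0,0,0.005],0.45],
    [[-0.45,8.55,11.5],[0,0,0.005],0.45],
  ],
)

```text
time_s: 10.78
position: [0.6247, 0.2341, 0.1648]
tool_rot: [0.691, 0.723, -0.003, -0.002]
ft_force: [-0.1, 1.1, -0.2]
width: 0.453
finger_force: 0.0
```

Emit:
servo_tool(
  commands=[
    [[0,0,0],[0,0,0],0.45],
    [[0,0,1],[0,0,0],0.45],
    [[0,0,2.4],[0,0,0],0.45],
    [[0,0,3.6],[0,0,0],0.45],
    [[0,0,3.6],[0,0,0],0.45],
  ],
)

```text
time_s: 11.4
position: [0.6255, 0.2343, 0.1307]
tool_rot: [0.691, 0.723, -0.001, -0.001]
ft_force: [0.6, 0.7, 0.3]
width: 0.45
finger_force: 0.0
```

Emit:
servo_tool(
  commands=[
    [[0,0,0],[0,0,0],0.2],
    [[0,0,0],[0,0,0],0.2],
    [[0,0,0],[0,0,0],0.2],
    [[0,0,0],[0,0,0],0.2],
    [[0,0,0],[0,0,0],0.2],
  ],
)

```text
time_s: 12.02
position: [0.6262, 0.2345, 0.1324]
tool_rot: [0.691, 0.723, 0.0, 0.0]
ft_force: [0.6, 0.1, 1.8]
width: 0.34
finger_force: 30.0
```

```bash
python3 - <<'E'
from h import *
s=st();print(s['position'],s['width'],s['finger_force'],s['ft_force'])
# arc about lip in tool axes: tool y = rack x, z down. lip rel to TCP
o=np.array([.601,.2335,0]);rr=R.from_euler('z',.048)
lip=o+rr.apply([-.003,0,.036]); r0=R.from_quat(s['tool_rot'])
v=r0.inv().apply(s['position']-lip); v[0]=0
print('v',v*100)
for th in np.arange(.05,.41,.05):
    q=R.from_rotvec([-th,0,0]); print(round(th,2),((q.apply(v)-v)*100).round(2))
E
```

```text
[0.62623783 0.23446825 0.13244688] 0.3400641299795073 29.99981122557074 [0.58820603 0.05280276 1.84673339]
v [ 0.          2.83231308 -9.64271043]
0.05 [ 0.   -0.49 -0.13]
0.1 [ 0.   -0.98 -0.23]
0.15 [ 0.   -1.47 -0.31]
0.2 [ 0.   -1.97 -0.37]
0.25 [ 0.   -2.47 -0.4 ]
0.3 [ 0.   -2.98 -0.41]
0.35 [ 0.   -3.48 -0.39]
0.4 [ 0.   -3.98 -0.34]
```

Emit:
servo_tool(
  commands=[
    [[0,-0.49,-0.15],[-0.05,0,0],0.2],
    [[0,-0.98,-0.25],[-0.1,0,0],0.2],
    [[0,-1.47,-0.33],[-0.15,0,0],0.2],
    [[0,-1.97,-0.39],[-0.2,0,0],0.2],
    [[0,-1.97,-0.39],[-0.2,0,0],0.2],
  ],
)

```text
time_s: 12.65
position: [0.6055, 0.2336, 0.1356]
tool_rot: [0.687, 0.72, 0.071, 0.068]
ft_force: [0.2, -0.6, -2.0]
width: 0.343
finger_force: 30.0
```

```bash
python3 - <<'E'
from h import *
s=st();r0=R.from_quat(s['tool_rot']);print(s['ft_force'],s['position'],s['joints'].round(2))
o=np.array([.601,.2335,0]);rr=R.from_euler('z',.048)
lip=o+rr.apply([-.003,0,.036]);v=r0.inv().apply(s['position']-lip);v[0]=0
for th in np.arange(.05,.21,.05):
    q=R.from_rotvec([-th,0,0]); print(round(th,2),((q.apply(v)-v)*100).round(2))
E
```

```text
[ 0.17633891 -0.5769003  -2.03610789] [0.60548628 0.23358577 0.13561368] [ 0.2   0.58  1.39 -0.04  0.98  0.17]
0.05 [ 0.   -0.48 -0.12]
0.1 [ 0.   -0.97 -0.22]
0.15 [ 0.   -1.47 -0.29]
0.2 [ 0.   -1.96 -0.34]
```

Emit:
servo_tool(
  commands=[
    [[0,-0.48,-0.12],[-0.05,0,0],0.2],
    [[0,-0.97,-0.22],[-0.1,0,0],0.2],
    [[0,-1.47,-0.29],[-0.15,0,0],0.2],
    [[0,-1.96,-0.35],[-0.2,0,0],0.2],
    [[0,-1.96,-0.35],[-0.2,0,0],0.2],
  ],
)

```text
time_s: 13.28
position: [0.5861, 0.2326, 0.135]
tool_rot: [0.677, 0.709, 0.143, 0.136]
ft_force: [-0.3, -0.7, -2.1]
width: 0.338
finger_force: 30.0
```

Emit:
servo_tool(
  commands=[
    [[0,0,-1],[0,0,0],0.2],
    [[0,0,-2.5],[0,0,0],0.2],
    [[0,0,-4],[0,0,0],0.2],
    [[0,0,-6],[0,0,0],0.2],
    [[0,0,-8],[0,0,0],0.2],
  ],
)

```text
time_s: 13.9
position: [0.5549, 0.2312, 0.2109]
tool_rot: [0.677, 0.709, 0.144, 0.137]
ft_force: [0.4, -0.3, -2.3]
width: 0.333
finger_force: 30.0
```

```bash
python3 - <<'E'
from h import *
s=st();print(s['ft_force'],s['position'],s['joints'].round(2),s['width'])
print(R.from_quat(s['tool_rot']).as_matrix().round(2))
im,p=snap('side'); cv2.imwrite('pics/s5.png',cv2.resize(im[60:330,40:400],None,fx=2,fy=2))
E
```

```text
[ 0.4028253  -0.32648667 -2.27407629] [0.55486039 0.23119619 0.21092829] [ 0.23  0.33  1.61 -0.1   0.81  0.24] 0.3325024571708785
[[-0.05  0.92  0.39]
 [ 1.    0.04  0.02]
 [ 0.    0.39 -0.92]]
```

View pics/s5.png

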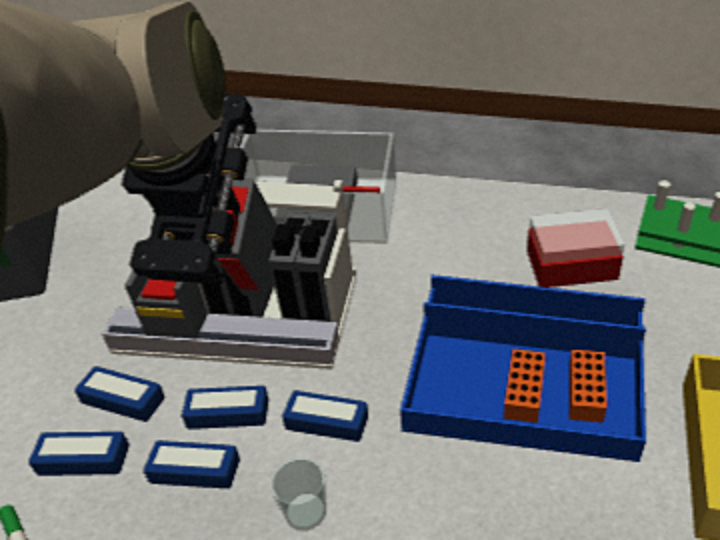

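Emit:
servo_tool(
  commands=[
    [[0,0,-2],[0,0,0],0.2],
    [[0,0,-4],[0,0,0],0.2],
    [[0,0.4,-6],[0,0,0],0.2],
    [[0,1.2,-8],[0,0,0],0.2],
    [[0,2.0,-10],[0,0,0],0.2],
  ],
)

```text
time_s: 14.58
position: [0.5345, 0.2302, 0.3103]
tool_rot: [0.677, 0.709, 0.144, 0.137]
ft_force: [0.8, -1.2, -2.5]
width: 0.339
finger_force: 30.0
```

```bash
python3 - <<'E'
from h import *
s=st();print(s['ft_force'],s['position'],s['joints'].round(2),s['width'])
print(rel([.58,.05,.30],down(.048)))
E
```

```text
[ 0.80773108 -1.17483334 -2.46019833] [0.53452851 0.23023691 0.31031888] [ 0.24  0.21  1.5  -0.09  1.04  0.22] 0.33915459145740157
(array([-18.21,   3.02,   2.39]), array([ 0.4  ,  0.   , -0.002]))
```

Emit:
servo_tool(
  commands=[
    [[-1,1,0.5],[0.15,0,0],0.2],
    [[-4,2,1],[0.3,0,0],0.2],
    [[-9,3,2.4],[0.4,0,0],0.2],
    [[-14,3,2.4],[0.4,0,0],0.2],
    [[-18.2,3,2.4],[0.4,0,0],0.2],
  ],
)

```text
time_s: 15.2
position: [0.5803, 0.0483, 0.2988]
tool_rot: [0.691, 0.723, 0.0, 0.0]
ft_force: [-0.3, 0.7, -1.5]
width: 0.339
finger_force: 30.0
```

```bash
python3 - <<'E'
from h import *
s=st();print(s['ft_force'],s['position'],s['joints'].round(2),s['width'])
print(rel([.647,-.115,.25],down(np.pi/2-.018)))
E
```

```text
[-0.27539791  0.73249266 -1.54811372] [0.58033424 0.04825407 0.29875246] [-0.12  0.41  1.21 -0.    1.53 -0.16] 0.33923899163914156
(array([-16.61,   5.92,   4.88]), array([ 0.   ,  0.   , -1.507]))
```

Emit:
servo_tool(
  commands=[
    [[-3,1,0],[0,0,-0.18],0.2],
    [[-6,2,0],[0,0,-0.36],0.2],
    [[-10,3.5,1],[0,0,-0.54],0.2],
    [[-13.5,5,2.5],[0,0,-0.72],0.2],
    [[-16.6,5.9,4.9],[0,0,-0.9],0.2],
  ],
)

```text
time_s: 15.82
position: [0.6475, -0.1144, 0.2501]
tool_rot: [0.305, 0.952, -0.0, 0.001]
ft_force: [-0.5, 0.2, -2.4]
width: 0.34
finger_force: 30.0
```

Emit:
servo_tool(
  commands=[
    [[0,0,0],[0,0,-0.18],0.2],
    [[0,0,0],[0,0,-0.36],0.2],
    [[0,0,0],[0,0,-0.54],0.2],
    [[0,0,0],[0,0,-0.607],0.2],
    [[0,0,0],[0,0,-0.607],0.2],
  ],
)

```text
time_s: 16.45
position: [0.6468, -0.113, 0.2501]
tool_rot: [0.009, 1.0, -0.0, 0.0]
ft_force: [-0.7, 0.3, -3.1]
width: 0.335
finger_force: 30.0
```

```bash
python3 - <<'E'
from h import *
s=st();print(s['ft_force'],s['position'],s['joints'].round(2),s['width'])
print(rel([.647,-.115,.21],down(np.pi/2-.018)))
im,p=snap('wrist','w6.png')
for q in ['cassette_bay','pack_bay','spent','cassette_red']: print(q,[(np.round(d['centre']),round(d['confidence'],2),px2w(p,d['centre'],.006)[:2].round(4)) for d in viewer.spot_point('wrist',q)])
print([(w2px(p,X)).round() for X in [(.647,-.1,.006),(.6207,0.03,.061),(.6257,.03,.061),(.6697,.03,.061)]])
E
```

```text
[-0.66425687  0.30332939 -3.13162131] [ 0.64679302 -0.11296398  0.25007713] [-0.35  0.61  1.02 -0.    1.51 -1.9 ] 0.33543596752874727
(array([-0.02, -0.2 ,  4.01]), array([-0.   ,  0.001, -0.   ]))
cassette_bay [(array([301., 186.]), 0.91, array([ 0.6509, -0.097 ]))]
pack_bay []
spent [(array([238., 107.]), 0.71, array([ 0.5587, -0.1676])), (array([303.,  92.]), 0.68, array([ 0.5442, -0.0938]))]
cassette_red [(array([315., 208.]), 0.94, array([ 0.6784, -0.0801]))]
[array([299., 183.]), array([428., 164.]), array([428., 169.]), array([424., 211.])]
```

View pics/w6.png

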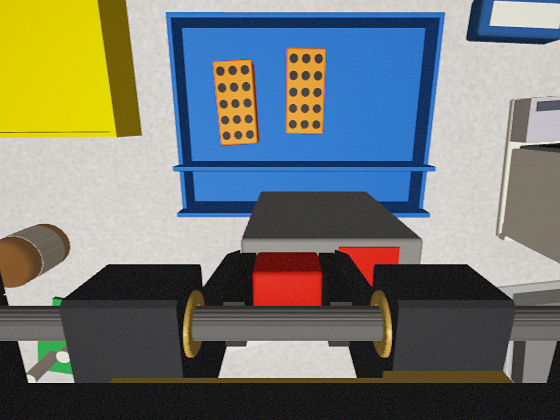

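The bay is seen between the divider (row 168) and the far wall (row 214), about 1–2 mm beyond my estimate. I'll lower the cassette.

Emit:
servo_tool(
  commands=[
    [[-0.15,-0.1,3],[0,0,0],0.2],
    [[-0.15,-0.1,6],[0,0,0],0.2],
    [[-0.15,-0.1,8],[0,0,0],0.2],
    [[-0.15,-0.1,10],[0,0,0],0.2],
    [[-0.15,-0.1,11],[0,0,0],0.2],
  ],
)

```text
time_s: 17.32
position: [0.648, -0.1139, 0.1386]
tool_rot: [0.009, 1.0, 0.0, -0.001]
ft_force: [0.3, 0.8, -2.0]
width: 0.336
finger_force: 30.0
```

Emit:
servo_tool(
  commands=[
    [[0,0,0.3],[0,0,0],0.2],
    [[0,0,0.6],[0,0,0],0.2],
    [[0,0,0.6],[0,0,0],0.2],
    [[0,0,0.6],[0,0,0],0.2],
    [[0,0,0.6],[0,0,0],0.2],
  ],
)

```text
time_s: 17.95
position: [0.6483, -0.114, 0.134]
tool_rot: [0.009, 1.0, -0.0, 0.0]
ft_force: [0.2, -0.7, -1.1]
width: 0.333
finger_force: 30.0
```

Emit:
servo_tool(
  commands=[
    [[0,0,0.15],[0,0,0],0.2],
    [[0,0,0.3],[0,0,0],0.2],
    [[0,0,0.3],[0,0,0],0.2],
    [[0,0,0.3],[0,0,0],0.2],
    [[0,0,0.3],[0,0,0],0.2],
  ],
)

```text
time_s: 18.58
position: [0.6483, -0.114, 0.1307]
tool_rot: [0.009, 1.0, 0.0, -0.0]
ft_force: [-0.3, -0.1, -1.8]
width: 0.337
finger_force: 30.0
```

Emit:
servo_tool(
  commands=[
    [[0,0,0],[0,0,0],0.5],
    [[0,0,0],[0,0,0],0.5],
    [[0,0,0],[0,0,0],0.5],
    [[0,0,-2],[0,0,0],0.5],
    [[0,0,-5],[0,0,0],0.5],
  ],
)

```text
time_s: 19.2
position: [0.6479, -0.1139, 0.1806]
tool_rot: [0.009, 1.0, 0.0, -0.001]
ft_force: [-0.8, -0.3, 0.4]
width: 0.501
finger_force: 0.0
```

Emit:
servo_tool(
  commands=[
    [[0,0,-3],[0,0,0],0.5],
    [[0,0,-6],[0,0,0],0],
    [[0,5,-6],[0,0,0],0],
    [[1.5,11,-6],[0,0,0],0],
    [[3,17,-6],[0,0,0],0],
  ],
)

```text
time_s: 19.82
position: [0.6207, 0.0581, 0.2407]
tool_rot: [0.009, 1.0, 0.0, 0.0]
ft_force: [0.6, 0.5, -0.6]
width: 0.069
finger_force: 0.0
```

```bash
python3 - <<'E'
from h import *
s=st();print(s['position'],s['joints'].round(2),s['width'])
print(rel([.5688,.342,.145],down(np.pi/2+.048)))
im,p=snap('side'); cv2.imwrite('pics/s7.png',cv2.resize(im[130:340,80:400],None,fx=2,fy=2))
print([(np.round(d['centre']),round(d['confidence'],2),px2w(p,d['centre'],.006)) for d in viewer.spot_point('side','cassette_red')])
for c in ['top']:
    im,p=snap(c)
    for q in ['cassette_red','cassette']: print(q,[(np.round(d['centre']),round(d['confidence'],2),px2w(p,d['centre'],.006)) for d in viewer.spot_point(c,q)])
    print([(d['centre'],d['confidence'],px2w(p,d['centre'],.1105)) for d in viewer.spot_point(c,'thumb')])
E
```

```text
[0.62072002 0.05811546 0.24073921] [-0.09  0.53  1.17  0.    1.44 -1.65] 0.06861353668756928
(array([ 5.71, 28.29,  9.58]), array([ 0.   ,  0.   , -0.066]))
[(array([306., 224.]), 0.93, array([ 0.6527134, -0.0955599,  0.006    ]))]
cassette_red [(array([313., 183.]), 0.65, array([ 0.6514031 , -0.08222122,  0.006     ]))]
cassette [(array([176., 186.]), 0.97, array([0.64250071, 0.26803729, 0.006     ])), (array([164., 186.]), 0.68, array([0.64114395, 0.2981731 , 0.006     ])), (array([214., 183.]), 0.52, array([0.65150026, 0.17095887, 0.006     ]))]
[([318.3, 222.5], 0.6, array([ 0.54681973, -0.08451448,  0.1105    ])), ([133.2, 209.8], 0.55, array([0.57576821, 0.33702527, 0.1105    ]))]
```

View pics/s7.png

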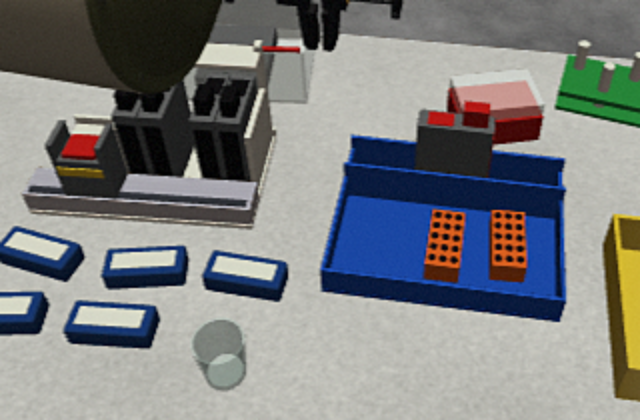

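The cassette stands in the narrow bay and the four others are upright in the rack. Now I'll send the keeper home.

Emit:
servo_tool(
  commands=[
    [[1.2,5.7,0],[0,0,-0.066],0],
    [[2.4,11.4,0],[0,0,-0.066],0],
    [[3.6,17,0],[0,0,-0.066],0],
    [[4.8,22.7,0],[0,0,-0.066],0],
    [[5.7,28.3,0],[0,0,-0.066],0],
  ],
)

```text
time_s: 20.75
position: [0.5698, 0.3408, 0.2406]
tool_rot: [-0.023, 1.0, -0.0, 0.0]
ft_force: [0.3, 0.0, -0.3]
width: 0.007
finger_force: 0.0
```

Emit:
servo_tool(
  commands=[
    [[0,0,0],[0,0,0],0],
    [[0,0,4],[0,0,0],0],
    [[0,0,8],[0,0,0],0],
    [[0,0,10.2],[0,0,0],0],
    [[0,0,10.2],[0,0,0],0],
  ],
)

```text
time_s: 21.38
position: [0.5697, 0.3383, 0.1371]
tool_rot: [-0.023, 1.0, -0.001, -0.002]
ft_force: [0.4, -0.3, 0.7]
width: 0.007
finger_force: 0.0
```

```bash
python3 - <<'E'
from h import *
s=st();print(s['position'],s['ft_force'],rel([.5688,.342,.1037],down(np.pi/2+.048)))
im,p=snap('wrist')
print([(d['centre'],d['confidence'],px2w(p,d['centre'],.1105)) for d in viewer.spot_point('wrist','thumb')])
E
```

```text
[0.56973605 0.33834867 0.1370711 ] [ 0.36946483 -0.34741119  0.73359694] (array([0.07, 0.37, 3.34]), array([-0.001, -0.003, -0.002]))
[([283.5, 250.7], 0.78, array([0.57030559, 0.335304  , 0.1105    ]))]
```

Emit:
servo_tool(
  commands=[
    [[0,0.1,1.5],[0,0,0],0],
    [[0,0.1,2.4],[0,0,0],0],
    [[0,0.1,3.0],[0,0,0],0],
    [[0,0.1,3.5],[0,0,0],0],
    [[0,0.1,3.5],[0,0,0],0],
  ],
)

```text
time_s: 22.1
position: [0.5692, 0.3415, 0.1039]
tool_rot: [-0.024, 1.0, -0.0, -0.0]
ft_force: [-2.9, -1.6, 5.5]
width: 0.005
finger_force: 2.3
```

```bash
python3 - <<'E'
from h import *
s=st();print(s['position'],s['ft_force'])
E
```

```text
[0.56920916 0.34146459 0.10394941] [-2.85727472 -1.58661467  5.50599774]
```

Emit:
servo_tool(
  commands=[
    [[0,-0.6,0.05],[0,0,0],0],
    [[0,-1.5,0.05],[0,0,0],0],
    [[0,-2.8,0.05],[0,0,0],0],
    [[0,-4.2,0.05],[0,0,0],0],
    [[0,-5.6,0.05],[0,0,0],0],
  ],
)

```text
time_s: 22.72
position: [0.572, 0.2843, 0.1032]
tool_rot: [-0.024, 1.0, -0.0, -0.0]
ft_force: [-3.8, 1.5, 4.8]
width: 0.005
finger_force: 2.4
```

Emit:
servo_tool(
  commands=[
    [[0,-1.4,0],[0,0,0],0],
    [[0,-2.8,0],[0,0,0],0],
    [[0,-4.2,0],[0,0,0],0],
    [[0,-5.2,0],[0,0,0],0],
    [[0,-5.7,0],[0,0,0],0],
  ],
)

```text
time_s: 23.35
position: [0.5754, 0.2281, 0.1035]
tool_rot: [-0.024, 1.0, 0.0, 0.001]
ft_force: [0.4, 2.8, 5.1]
width: 0.001
finger_force: 2.4
```

Emit:
servo_tool(
  commands=[
    [[0,-0.2,0],[0,0,0],0],
    [[0,-0.4,0],[0,0,0],0],
    [[0,-0.5,0],[0,0,0],0],
    [[0,-0.5,0],[0,0,0],0],
    [[0,-0.5,0],[0,0,0],0],
  ],
)

```text
time_s: 23.98
position: [0.575, 0.2237, 0.1032]
tool_rot: [-0.024, 1.0, 0.0, 0.0]
ft_force: [2.3, 2.9, 5.6]
width: 0.009
finger_force: 2.4
```

Emit:
servo_tool(
  commands=[
    [[0,-0.2,0],[0,0,0],0],
    [[0,-0.3,0],[0,0,0],0],
    [[0,-0.4,0],[0,0,0],0],
    [[0,-0.4,0],[0,0,0],0],
    [[0,-0.4,0],[0,0,0],0],
  ],
)

```text
time_s: 24.6
position: [0.575, 0.2223, 0.1032]
tool_rot: [-0.024, 1.0, 0.002, 0.001]
ft_force: [1.6, 18.8, 3.4]
width: 0.007
finger_force: 10.2
```

Emit:
servo_tool(
  commands=[
    [[0,0.3,0],[0,0,0],0],
    [[0,0.3,0],[0,0,0],0],
    [[0,0.3,-4],[0,0,0],0],
    [[0,0.3,-9],[0,0,0],0],
    [[1,-4,-14.5],[0,0,0.066],0],
  ],
)

```text
time_s: 25.22
position: [0.5673, 0.1841, 0.2422]
tool_rot: [0.009, 1.0, -0.001, -0.001]
ft_force: [0.6, -0.4, 0.3]
width: 0.008
finger_force: 0.0
```

Emit:
servo_tool(
  commands=[
    [[1,-6,0],[0,0,0],0.7],
    [[2,-12,0],[0,0,0],0.7],
    [[3,-18,0],[0,0,0],0.7],
    [[4.5,-24,0],[0,0,0],0.7],
    [[5.5,-30,0],[0,0,0],0.7],
  ],
)

```text
time_s: 25.85
position: [0.506, -0.1171, 0.2411]
tool_rot: [0.009, 1.0, 0.0, -0.001]
ft_force: [1.6, 0.2, 1.1]
width: 0.549
finger_force: 0.0
```

```bash
cat >> h.py <<'E'
def blobs(im,p,lo,hi,z,amin=300):
    """centre, long-axis yaw, size of colour blobs whose outline lies at height z"""
    m=cv2.inRange(cv2.cvtColor(im,cv2.COLOR_BGR2HSV),lo,hi); m=cv2.morphologyEx(m,cv2.MORPH_CLOSE,np.ones((7,7)))
    out=[]
    for c in cv2.findContours(m,cv2.RETR_EXTERNAL,2)[0]:
        if cv2.contourArea(c)<amin: continue
        w=np.array([px2w(p,u,z)[:2] for u in c[:,0]],dtype=np.float32)*1000
        (cx,cy),(a,b),_=r=cv2.minAreaRect(w); q=cv2.boxPoints(r); e=max([q[1]-q[0],q[2]-q[1]],key=np.linalg.norm)
        out.append((c[:,0].mean(0).round(),round(cx/1000,4),round(cy/1000,4),round(np.arctan2(e[1],e[0])%np.pi,3),round(max(a,b)),round(min(a,b))))
    return out
E
python3 - <<'E'
from h import *
s=st();print(s['time_s'],s['position'],s['joints'].round(2),R.from_quat(s['tool_rot']).as_rotvec())
im,p=snap('wrist','w8.png')
print(*blobs(im,p,(8,120,140),(22,255,255),.036),sep='\n')
print([(np.round(d['centre']),round(d['confidence'],2),px2w(p,d['centre'],.006)) for d in viewer.spot_point('wrist','spent')])
im,p=snap('top')
print([(d['centre'],d['confidence'],px2w(p,d['centre'],.1105)) for d in viewer.spot_point('top','thumb')])
E
```

```text
25.85 [ 0.50603959 -0.11705018  0.24112578] [-0.45  0.3   1.51 -0.    1.34 -2.  ] [-2.87155944e-02 -3.13876853e+00 -6.08013599e-05]
(array([242., 233.]), 0.5557, -0.1659, np.float32(0.032), 83, 39)
(array([313., 217.]), 0.5457, -0.0941, np.float32(3.111), 82, 39)
[(array([250., 228.]), 0.85, array([ 0.55890021, -0.16479911,  0.006     ])), (array([304., 216.]), 0.69, array([ 0.54506026, -0.0976549 ,  0.006     ])), (array([ 62., 171.]), 0.64, array([ 0.48516025, -0.37965959,  0.006     ])), (array([308., 295.]), 0.33, array([ 0.65060602, -0.09409511,  0.006     ]))]
[([181.6, 209.6], 0.71, array([0.57630015, 0.22786326, 0.1105    ]))]
```

View pics/w8.png

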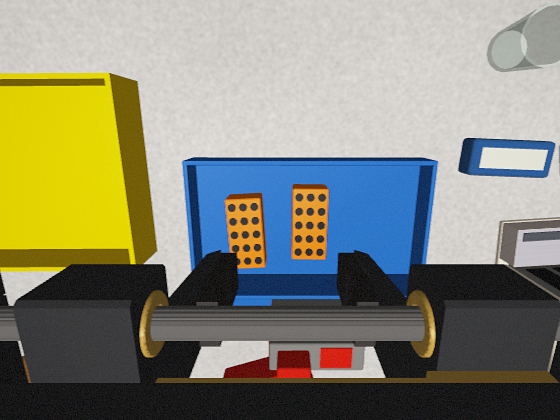

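```bash
python3 - <<'E'
from h import *
print(rel([.5457,-.0945,.1],down(np.pi/2-.025)), rel([.485,-.335,.2],down(np.pi/2-.025)))
E
```

```text
(array([-3.87,  2.2 , 14.1 ]), array([ 0.   , -0.002,  0.005])) (array([  1.74, -21.96,   4.11]), array([ 0.   , -0.002,  0.005]))
```

Emit:
servo_tool(
  commands=[
    [[-2,1.1,0],[0,0,0],0.68],
    [[-3.9,2.2,5],[0,0,0],0.68],
    [[-3.9,2.2,10],[0,0,0],0.68],
    [[-3.9,2.2,15],[0,0,0],0.68],
    [[-3.9,2.2,17],[0,0,0],0.68],
  ],
)

```text
time_s: 26.68
position: [0.5456, -0.0915, 0.0687]
tool_rot: [0.008, 1.0, 0.001, -0.003]
ft_force: [0.5, 0.9, 0.5]
width: 0.679
finger_force: 0.0
```

Emit:
servo_tool(
  commands=[
    [[0,0,2],[0,0,0],0.68],
    [[0,0,5.8],[0,0,0],0.68],
    [[0,0,5.8],[0,0,0],0.68],
    [[0,0,5.8],[0,0,0],0.3],
    [[0,0,5.8],[0,0,0],0.3],
  ],
)

```text
time_s: 27.3
position: [0.5478, -0.0935, 0.0153]
tool_rot: [0.009, 1.0, -0.0, 0.001]
ft_force: [0.5, -0.7, 0.5]
width: 0.476
finger_force: 0.0
```

Emit:
servo_tool(
  commands=[
    [[0,0,0],[0,0,0],0.3],
    [[0,0,0],[0,0,0],0.3],
    [[0,0,-4],[0,0,0],0.3],
    [[0,0,-9],[0,0,0],0.3],
    [[0,0,-14],[0,0,0],0.3],
  ],
)

```text
time_s: 27.92
position: [0.5468, -0.0935, 0.1558]
tool_rot: [0.009, 1.0, -0.0, 0.0]
ft_force: [0.1, -0.8, -0.9]
width: 0.447
finger_force: 30.0
```

Emit:
servo_tool(
  commands=[
    [[1.4,-6,0],[0,0,0],0.3],
    [[2.8,-12,0],[0,0,0],0.3],
    [[4.2,-18,0],[0,0,0],0.3],
    [[5.8,-24.2,0],[0,0,0],0.3],
    [[5.8,-24.2,0],[0,0,0],0.3],
  ],
)

```text
time_s: 28.55
position: [0.4832, -0.338, 0.154]
tool_rot: [0.011, 1.0, -0.0, 0.0]
ft_force: [-0.7, 0.1, -1.2]
width: 0.455
finger_force: 30.0
```

Emit:
servo_tool(
  commands=[
    [[0,0,4],[0,0,0],0.3],
    [[0,0,9],[0,0,0],0.3],
    [[0,0,12],[0,0,0],0.3],
    [[0,0,12],[0,0,0],0.3],
    [[0,0,12],[0,0,0],0.6],
  ],
)

```text
time_s: 29.18
position: [0.4856, -0.3346, 0.0356]
tool_rot: [0.009, 1.0, -0.001, 0.001]
ft_force: [0.3, 0.2, 0.0]
width: 0.543
finger_force: 0.0
```

Emit:
servo_tool(
  commands=[
    [[0,0,0],[0,0,0],0.6],
    [[0,0,0],[0,0,0],0.6],
    [[0,0,-5],[0,0,0],0.6],
    [[0,0,-10],[0,0,0],0.6],
    [[0,0,-15],[0,0,0],0.6],
  ],
)

```text
time_s: 29.8
position: [0.4846, -0.3344, 0.1861]
tool_rot: [0.009, 1.0, -0.0, 0.0]
ft_force: [0.5, -0.6, 0.3]
width: 0.597
finger_force: 0.0
```

```bash
python3 - <<'E'
from h import *
s=st();print(s['time_s'],s['position'],s['joints'].round(2))
print(rel([.5557,-.166,.1],down(np.pi/2)))
im,p=snap('top')
print(*blobs(im,p,(5,120,100),(20,255,255),.036,100),sep='\n')
E
```

```text
29.8 [ 0.48464205 -0.33437044  0.18611545] [-0.8   0.49  1.37 -0.    1.27 -2.36]
(array([-6.8 , 16.97,  8.61]), array([-0.001,  0.001, -0.018]))
(array([412., 242.]), 0.4848, -0.3323, np.float32(3.123), 80, 35)
(array([348., 219.]), 0.5561, -0.1634, np.float32(3.14), 82, 38)
```

Emit:
servo_tool(
  commands=[
    [[-2,5.5,0],[0,0,-0.03],0.68],
    [[-4.5,11,0],[0,0,-0.03],0.68],
    [[-6.8,17,1],[0,0,-0.03],0.68],
    [[-6.8,17,6],[0,0,-0.03],0.68],
    [[-6.8,17,11],[0,0,-0.03],0.68],
  ],
)

```text
time_s: 30.48
position: [0.5562, -0.1648, 0.0732]
tool_rot: [-0.007, 1.0, -0.0, 0.001]
ft_force: [0.3, -0.3, -0.1]
width: 0.682
finger_force: 0.0
```

Emit:
servo_tool(
  commands=[
    [[0,0,2],[0,0,0],0.68],
    [[0,0,6.2],[0,0,0],0.68],
    [[0,0,6.2],[0,0,0],0.68],
    [[0,0,6.2],[0,0,0],0.3],
    [[0,0,6.2],[0,0,0],0.3],
  ],
)

```text
time_s: 31.1
position: [0.5565, -0.1661, 0.0136]
tool_rot: [-0.006, 1.0, -0.001, 0.001]
ft_force: [0.0, 0.4, 0.0]
width: 0.476
finger_force: 0.0
```

Emit:
servo_tool(
  commands=[
    [[0,0,0],[0,0,0],0.3],
    [[0,0,0],[0,0,0],0.3],
    [[0,0,-4],[0,0,0],0.3],
    [[0,0,-9],[0,0,0],0.3],
    [[0,0,-14],[0,0,0],0.3],
  ],
)

```text
time_s: 31.72
position: [0.5556, -0.1656, 0.154]
tool_rot: [-0.006, 1.0, -0.0, 0.0]
ft_force: [-0.4, -0.2, -0.1]
width: 0.451
finger_force: 30.0
```

```bash
python3 - <<'E'
from h import *
s=st();print(s['time_s'],s['position'],s['joints'].round(2),s['width'])
print(rel([.485,-.415,.155],down(np.pi/2+.012)))
E
```

```text
31.725 [ 0.55556696 -0.16563495  0.15397197] [-0.49  0.51  1.44 -0.    1.19 -2.07] 0.4514047180075508
(array([  7.36, -24.85,  -0.1 ]), array([-0.,  0.,  0.]))
```

Emit:
servo_tool(
  commands=[
    [[1.8,-6,0],[0,0,0],0.3],
    [[3.6,-12,0],[0,0,0],0.3],
    [[5.4,-18,0],[0,0,0],0.3],
    [[7.3,-24.8,0],[0,0,0],0.3],
    [[7.3,-24.8,0],[0,0,0],0.3],
  ],
)

```text
time_s: 32.35
position: [0.484, -0.418, 0.152]
tool_rot: [-0.004, 1.0, -0.0, 0.0]
ft_force: [0.0, -0.1, -0.8]
width: 0.454
finger_force: 30.0
```

Emit:
servo_tool(
  commands=[
    [[0,0,4],[0,0,0],0.3],
    [[0,0,9],[0,0,0],0.3],
    [[0,0,11.7],[0,0,0],0.3],
    [[0,0,11.7],[0,0,0],0.3],
    [[0,0,11.7],[0,0,0],0.6],
  ],
)

```text
time_s: 32.98
position: [0.4866, -0.4148, 0.0367]
tool_rot: [-0.006, 1.0, -0.001, 0.001]
ft_force: [-0.1, -0.6, -0.4]
width: 0.542
finger_force: 0.0
```

Emit:
servo_tool(
  commands=[
    [[0,0,0],[0,0,0],0.6],
    [[0,0,0],[0,0,0],0.6],
    [[0,0,-5],[0,0,0],0.6],
    [[0,0,-10],[0,0,0],0.6],
    [[0,0,-15],[0,0,0],0.6],
  ],
)

```text
time_s: 33.6
position: [0.4857, -0.4145, 0.1871]
tool_rot: [-0.006, 1.0, -0.0, 0.0]
ft_force: [0.2, -0.3, 0.3]
width: 0.602
finger_force: 0.0
```

```bash
python3 - <<'E'
from h import *
s=st();print(s['time_s'],s['position'],s['joints'].round(2))
im,p=snap('top','t9.png')
print(*blobs(im,p,(5,120,100),(20,255,255),.036,100),sep='\n')
print('packs');print(*blobs(im,p,(100,100,40),(125,255,255),.028,100),sep='\n')
print([(np.round(d['centre']),round(d['confidence'],2),px2w(p,d['centre'],0)[:2]) for d in viewer.spot_point('top','pack')])
print(rel([.40,.256,.22],down(0)))
E
```

```text
33.6 [ 0.48571227 -0.41447326  0.1871133 ] [-0.89  0.6   1.19  0.    1.34 -2.47]
(array([414., 254.]), 0.4837, -0.3322, np.float32(3.123), 83, 35)
(array([446., 249.]), 0.4859, -0.4107, np.float32(3.119), 83, 36)
packs
(array([  4., 361.]), 0.2231, 0.6666, np.float32(0.039), 128, 21)
(array([176., 283.]), 0.3968, 0.2523, np.float32(1.629), 91, 39)
(array([130., 285.]), 0.3947, 0.3754, np.float32(1.723), 93, 38)
(array([228., 251.]), 0.4771, 0.1293, np.float32(1.51), 88, 38)
(array([183., 252.]), 0.4742, 0.2433, np.float32(1.776), 90, 38)
(array([131., 252.]), 0.4762, 0.3694, np.float32(1.389), 93, 39)
(array([322., 194.]), 0.576, -0.0965, np.float32(1.551), 276, 205)
[(array([181., 250.]), 0.69, array([0.47877407, 0.25448021])), (array([137., 248.]), 0.66, array([0.48333007, 0.36681614])), (array([230., 250.]), 0.66, array([0.479513  , 0.13055965])), (array([129., 282.]), 0.65, array([0.39951649, 0.38436122])), (array([181., 282.]), 0.6, array([0.39967952, 0.25411082]))]
(array([ 7.86, 67.29, -3.48]), array([-1.000e-03,  1.200e-02,  1.583e+00]))
```

View pics/t9.png

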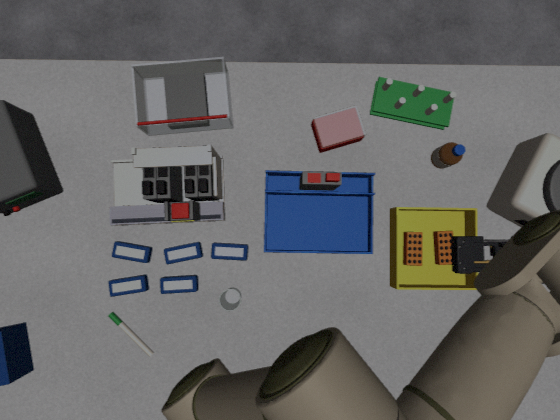

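Both spent racks are in the bin at (413,249) and (445,248), the keeper is home, and the tray's wide bay is empty. Next come the packs.

Emit:
servo_tool(
  commands=[
    [[0.7,6,-1],[0,0,0.17],0.7],
    [[1.4,12,-2],[0,0,0.34],0.7],
    [[2.1,18,-2],[0,0,0.5],0.7],
    [[2.8,24,-2],[0,0,0.67],0.7],
    [[3.5,30,-2],[0,0,0.84],0.7],
  ],
)

```text
time_s: 34.33
position: [0.4464, -0.1131, 0.2047]
tool_rot: [0.405, 0.914, 0.0, 0.0]
ft_force: [0.5, 0.6, 0.1]
width: 0.7
finger_force: 0.0
```

```bash
python3 - <<'E'
from h import *
s=st();print(s['time_s'],s['position'],s['joints'].round(2))
print(rel([.397,.252,.18],down(0.058)))
E
```

```text
34.325 [ 0.44640292 -0.11314199  0.20467041] [-0.5   0.2   1.73  0.    1.2  -1.24]
(array([30.36, 20.88,  2.47]), array([ 0.   , -0.   ,  0.679]))
```

Emit:
servo_tool(
  commands=[
    [[4.5,3.1,0],[0,0,0.17],0.7],
    [[9,6.2,0],[0,0,0.34],0.7],
    [[13.5,9.3,0],[0,0,0.5],0.7],
    [[18,12.4,0],[0,0,0.68],0.7],
    [[22.5,15.5,0],[0,0,0.68],0.7],
  ],
)

```text
time_s: 34.95
position: [0.4088, 0.1558, 0.2048]
tool_rot: [0.686, 0.728, 0.0, 0.0]
ft_force: [1.2, 1.5, -0.4]
width: 0.699
finger_force: 0.0
```

Emit:
servo_tool(
  commands=[
    [[6,0,0],[0,0,0],0.7],
    [[9.5,0,1],[0,0,0],0.7],
    [[9.5,0,2],[0,0,0],0.7],
    [[9.5,0,2],[0,0,0],0.7],
    [[9.5,0,2],[0,0,0],0.7],
  ],
)

```text
time_s: 35.58
position: [0.4036, 0.2484, 0.1852]
tool_rot: [0.685, 0.729, 0.0, 0.0]
ft_force: [0.1, -0.3, -0.9]
width: 0.703
finger_force: 0.0
```

```bash
python3 - <<'E'
from h import *
s=st();print(s['time_s'],s['position'],s['joints'].round(2))
print(rel([.397,.252,.006],down(0.058)))
im,p=snap('wrist')
print(*blobs(im,p,(100,100,40),(125,255,255),.028,200),sep='\n')
E
```

```text
35.575 [0.403598   0.24842288 0.18519303] [ 0.3   0.25  1.73 -0.    1.16  0.24]
(array([ 0.4 , -0.64, 17.92]), array([0.   , 0.   , 0.003]))
(array([378., 371.]), 0.5088, 0.0584, np.float32(0.061), 76, 15)
(array([339., 285.]), 0.4641, 0.1603, np.float32(1.524), 46, 18)
(array([357., 203.]), 0.4718, 0.2455, np.float32(1.77), 90, 40)
(array([277., 186.]), 0.3964, 0.254, np.float32(1.629), 88, 38)
(array([381.,  62.]), 0.4743, 0.3708, np.float32(1.393), 91, 41)
(array([283.,  58.]), 0.3945, 0.3731, np.float32(1.722), 83, 38)
```

Emit:
servo_tool(
  commands=[
    [[0.5,-0.67,4],[0,0,0],0.7],
    [[0.5,-0.67,9],[0,0,0],0.7],
    [[0.5,-0.67,14],[0,0,0],0.7],
    [[0.5,-0.67,17],[0,0,0],0.7],
    [[0.5,-0.67,18],[0,0,0],0.7],
  ],
)

```text
time_s: 36.25
position: [0.3961, 0.2532, 0.004]
tool_rot: [0.685, 0.729, -0.001, -0.0]
ft_force: [0.3, -0.5, 1.0]
width: 0.702
finger_force: 0.0
```

Emit:
servo_tool(
  commands=[
    [[0,0,0],[0,0,0],0.7],
    [[0,0,0],[0,0,0],0.3],
    [[0,0,0],[0,0,0],0.3],
    [[0,0,0],[0,0,0],0.3],
    [[0,0,0],[0,0,0],0.3],
  ],
)

```text
time_s: 36.88
position: [0.3966, 0.254, 0.0057]
tool_rot: [0.684, 0.729, 0.001, 0.0]
ft_force: [-1.6, -0.4, 6.8]
width: 0.455
finger_force: 30.0
```

Emit:
servo_tool(
  commands=[
    [[0,0,-5],[0,0,0],0.3],
    [[0,0,-10],[0,0,0],0.3],
    [[0,0,-15],[0,0,0],0.3],
    [[0,0,-19],[0,0,0],0.3],
    [[0,0,-19],[0,0,0],0.3],
  ],
)

```text
time_s: 37.5
position: [0.3971, 0.2542, 0.1973]
tool_rot: [0.684, 0.729, 0.002, 0.001]
ft_force: [1.0, 0.8, -2.9]
width: 0.451
finger_force: 30.0
```

```bash
python3 - <<'E'
from h import *
s=st();print(s['time_s'],s['position'],s['width'],s['finger_force'])
print(rel([.55,-.172,.15],down(np.pi/2-.018)))
E
```

```text
37.5 [0.39713061 0.25423872 0.19726635] 0.4508594008179676 29.99464907683432
(array([-43.51,  12.54,   4.73]), array([ 0.005,  0.003, -1.49 ]))
```

Emit:
servo_tool(
  commands=[
    [[-5,1.5,0],[0,0,-0.17],0.3],
    [[-10.5,3,0],[0,0,-0.35],0.3],
    [[-16,4.6,0],[0,0,-0.53],0.3],
    [[-22,6.3,0],[0,0,-0.71],0.3],
    [[-28,8,0],[0,0,-0.89],0.3],
  ],
)

```text
time_s: 38.12
position: [0.4856, 0.0018, 0.1933]
tool_rot: [0.335, 0.942, -0.0, -0.001]
ft_force: [1.0, 0.9, -0.9]
width: 0.446
finger_force: 30.0
```

```bash
python3 - <<'E'
from h import *
s=st();print(s['time_s'],s['position'],s['joints'].round(2))
print(rel([.55,-.172,.15],down(np.pi/2-.018)))
E
```

```text
38.125 [0.48555449 0.00179484 0.1933341 ] [-0.24  0.27  1.68  0.    1.19 -1.13]
(array([-15.97,  -9.41,   4.31]), array([-0.   , -0.003, -0.665]))
```

Emit:
servo_tool(
  commands=[
    [[-5,-3,0],[0,0,-0.18],0.3],
    [[-10,-6,0],[0,0,-0.36],0.3],
    [[-15.5,-9.3,1],[0,0,-0.54],0.3],
    [[-15.5,-9.3,4],[0,0,-0.66],0.3],
    [[-15.5,-9.3,8],[0,0,-0.66],0.3],
  ],
)

```text
time_s: 38.75
position: [0.546, -0.1675, 0.1124]
tool_rot: [0.014, 1.0, 0.0, -0.001]
ft_force: [-0.2, 0.4, -2.2]
width: 0.45
finger_force: 30.0
```

```bash
python3 - <<'E'
from h import *
s=st();print(s['time_s'],s['position'],s['joints'].round(2))
print(rel([.55,-.172,.017],down(np.pi/2-.018)))
E
```

```text
38.75 [ 0.54601713 -0.16751637  0.11238882] [-0.5   0.54  1.51  0.    1.09 -2.05]
(array([-0.42, -0.44,  9.54]), array([ 0.001, -0.001, -0.01 ]))
```

Emit:
servo_tool(
  commands=[
    [[-0.2,-0.3,4],[0,0,0],0.3],
    [[-0.2,-0.3,8],[0,0,0],0.3],
    [[-0.2,-0.3,9.6],[0,0,0],0.3],
    [[-0.2,-0.3,9.7],[0,0,0],0.3],
    [[-0.2,-0.3,9.7],[0,0,0],0.65],
  ],
)

```text
time_s: 39.38
position: [0.5492, -0.1703, 0.0193]
tool_rot: [0.014, 1.0, -0.001, 0.001]
ft_force: [-0.1, -0.4, 0.1]
width: 0.542
finger_force: 0.0
```

Emit:
servo_tool(
  commands=[
    [[0,0,0],[0,0,0],0.65],
    [[0,0,0],[0,0,0],0.65],
    [[0,0,-5],[0,0,0],0.65],
    [[0,0,-11],[0,0,0],0.65],
    [[0,0,-17],[0,0,0],0.65],
  ],
)

```text
time_s: 40.0
position: [0.5482, -0.1698, 0.1903]
tool_rot: [0.014, 1.0, -0.0, 0.0]
ft_force: [0.9, 0.0, 0.0]
width: 0.647
finger_force: 0.0
```

```bash
python3 - <<'E'
from h import *
s=st();print(s['time_s'],s['position'],s['joints'].round(2))
print(rel([.395,.374,.2],down(.152)))
im,p=snap('top')
print(*blobs(im,p,(100,100,40),(125,255,255),.028,100),sep='\n')
E
```

```text
40.0 [ 0.54824825 -0.16984505  0.19032451] [-0.5   0.46  1.42 -0.    1.27 -2.05]
(array([16.85, 53.93, -0.99]), array([0.000e+00, 1.000e-03, 1.391e+00]))
(array([  5., 360.]), 0.2232, 0.6642, np.float32(0.039), 128, 26)
(array([129., 285.]), 0.3946, 0.3754, np.float32(1.723), 93, 38)
(array([228., 251.]), 0.4771, 0.1293, np.float32(1.514), 88, 39)
(array([183., 252.]), 0.4742, 0.2433, np.float32(1.776), 90, 38)
(array([131., 252.]), 0.4765, 0.371, np.float32(1.394), 89, 39)
(array([366., 245.]), 0.4922, -0.216, np.float32(3.128), 40, 25)
(array([333., 204.]), 0.5758, -0.0963, np.float32(1.551), 276, 206)
```

Emit:
servo_tool(
  commands=[
    [[1.8,5.7,0],[0,0,0.17],0.7],
    [[3.6,11.4,0],[0,0,0.34],0.7],
    [[5.4,17,0],[0,0,0.52],0.7],
    [[7.2,23,0],[0,0,0.7],0.7],
    [[9,28.8,0],[0,0,0.88],0.7],
  ],
)

```text
time_s: 40.67
position: [0.4697, 0.1103, 0.1883]
tool_rot: [0.427, 0.904, 0.0, 0.0]
ft_force: [0.6, -0.3, 0.5]
width: 0.701
finger_force: 0.0
```

```bash
python3 - <<'E'
from h import *
s=st();print(s['time_s'],s['position'],s['joints'].round(2))
print(rel([.3945,.374,.18],down(.152)))
E
```

```text
40.675 [0.4697364  0.11029719 0.1882736 ] [-0.01  0.27  1.7   0.    1.18 -0.7 ]
(array([25.15, 10.94,  0.82]), array([0.001, 0.   , 0.536]))
```

Emit:
servo_tool(
  commands=[
    [[5.5,2.4,0],[0,0,0.17],0.7],
    [[11,4.8,0],[0,0,0.34],0.7],
    [[16.5,7.2,0],[0,0,0.51],0.7],
    [[22,9.6,0],[0,0,0.536],0.7],
    [[25,10.9,0],[0,0,0.536],0.7],
  ],
)

```text
time_s: 41.3
position: [0.3933, 0.3727, 0.1882]
tool_rot: [0.649, 0.761, 0.0, 0.0]
ft_force: [1.1, -0.3, 0.2]
width: 0.7
finger_force: 0.0
```

```bash
python3 - <<'E'
from h import *
s=st();print(s['time_s'],s['position'],s['joints'].round(2))
print(rel([.3945,.3745,.005],down(.152)))
im,p=snap('wrist')
print(*blobs(im,p,(100,100,40),(125,255,255),.028,200),sep='\n')
E
```

```text
41.3 [0.39325548 0.37267413 0.18819759] [0.54 0.39 1.52 0.   1.23 0.38]
(array([ 0.15,  0.14, 18.32]), array([ 0.001, -0.   ,  0.007]))
(array([335., 360.]), 0.4756, 0.2009, np.float32(0.158), 50, 47)
(array([340., 288.]), 0.4606, 0.2828, np.float32(0.206), 32, 31)
(array([371., 207.]), 0.4728, 0.3725, np.float32(1.393), 88, 43)
(array([288., 183.]), 0.3938, 0.3788, np.float32(1.729), 88, 38)
```

Emit:
servo_tool(
  commands=[
    [[0.3,0.05,4],[0,0,0],0.62],
    [[0.3,0.05,9],[0,0,0],0.62],
    [[0.3,0.05,14],[0,0,0],0.62],
    [[0.3,0.05,17],[0,0,0],0.62],
    [[0.3,0.05,18.2],[0,0,0],0.62],
  ],
)

```text
time_s: 41.98
position: [0.3939, 0.3732, 0.0047]
tool_rot: [0.649, 0.761, -0.001, -0.0]
ft_force: [-0.3, 0.4, 0.6]
width: 0.62
finger_force: 0.0
```

Emit:
servo_tool(
  commands=[
    [[0,0,0],[0,0,0],0.62],
    [[0,0,0],[0,0,0],0.3],
    [[0,0,0],[0,0,0],0.3],
    [[0,0,0],[0,0,0],0.3],
    [[0,0,0],[0,0,0],0.3],
  ],
)

```text
time_s: 42.6
position: [0.3949, 0.3739, 0.0071]
tool_rot: [0.649, 0.761, 0.001, 0.0]
ft_force: [-0.7, -0.4, 7.0]
width: 0.451
finger_force: 30.0
```

Emit:
servo_tool(
  commands=[
    [[0,0,-5],[0,0,0],0.3],
    [[0,0,-10],[0,0,0],0.3],
    [[0,0,-15],[0,0,0],0.3],
    [[0,0,-19],[0,0,0],0.3],
    [[0,0,-19],[0,0,0],0.3],
  ],
)

```text
time_s: 43.22
position: [0.3952, 0.3741, 0.1989]
tool_rot: [0.649, 0.761, 0.003, 0.001]
ft_force: [-0.6, -0.4, -2.3]
width: 0.45
finger_force: 30.0
```

```bash
python3 - <<'E'
from h import *
s=st();print(s['time_s'],s['position'],s['width'],s['finger_force'])
print(rel([.55,-.094,.15],down(np.pi/2-.018)))
E
```

```text
43.225 [0.39519061 0.37411924 0.19894982] 0.44994663748882724 29.99643048271537
(array([-48.68,   7.89,   4.83]), array([ 0.006,  0.002, -1.395]))
```

Emit:
servo_tool(
  commands=[
    [[-5.5,0.9,0],[0,0,-0.16],0.3],
    [[-11,1.8,0],[0,0,-0.32],0.3],
    [[-17,2.8,0],[0,0,-0.48],0.3],
    [[-23,3.7,0],[0,0,-0.65],0.3],
    [[-29,4.7,0],[0,0,-0.82],0.3],
  ],
)

```text
time_s: 43.85
position: [0.4828, 0.1042, 0.1948]
tool_rot: [0.3, 0.954, -0.0, -0.001]
ft_force: [-0.1, 0.8, -0.8]
width: 0.453
finger_force: 30.0
```

```bash
python3 - <<'E'
from h import *
s=st();print(s['time_s'],s['position'],s['joints'].round(2))
print(rel([.55,-.094,.15],down(np.pi/2-.018)))
E
```

```text
43.85 [0.48276111 0.10422322 0.1947762 ] [-0.03  0.29  1.65  0.    1.2  -0.99]
(array([-16.87, -12.39,   4.46]), array([-0.001, -0.002, -0.592]))
```

Emit:
servo_tool(
  commands=[
    [[-4.5,-3.3,0],[0,0,-0.17],0.3],
    [[-9,-6.6,0],[0,0,-0.34],0.3],
    [[-13.5,-10,0],[0,0,-0.5],0.3],
    [[-16.6,-12.3,4],[0,0,-0.585],0.3],
    [[-16.6,-12.3,8],[0,0,-0.585],0.3],
  ],
)

```text
time_s: 44.48
position: [0.5474, -0.0925, 0.1134]
tool_rot: [0.016, 1.0, 0.0, -0.001]
ft_force: [-0.2, -0.1, -1.0]
width: 0.451
finger_force: 30.0
```

Emit:
servo_tool(
  commands=[
    [[0,0,1],[0,0,0],0.3],
    [[0,0,2],[0,0,0],0.3],
    [[0,0,2],[0,0,0],0.3],
    [[0,0,2],[0,0,0],0.3],
    [[0,0,2],[0,0,0],0.3],
  ],
)

```text
time_s: 45.1
position: [0.548, -0.0901, 0.0967]
tool_rot: [0.015, 1.0, -0.0, 0.001]
ft_force: [-0.4, -0.1, -0.5]
width: 0.454
finger_force: 30.0
```

```bash
python3 - <<'E'
from h import *
s=st();print(s['time_s'],s['position'],s['joints'].round(2))
print(rel([.55,-.092,.018],down(np.pi/2-.018)))
E
```

```text
45.1 [ 0.54796005 -0.09014007  0.09672897] [-0.37  0.53  1.58 -0.    1.03 -1.91]
(array([-0.2 , -0.18,  7.87]), array([-0.   ,  0.001, -0.012]))
```

Emit:
servo_tool(
  commands=[
    [[-0.2,-0.2,4],[0,0,0],0.3],
    [[-0.2,-0.2,7],[0,0,0],0.3],
    [[-0.2,-0.2,7.9],[0,0,0],0.3],
    [[-0.2,-0.2,8],[0,0,0],0.3],
    [[-0.2,-0.2,8],[0,0,0],0.62],
  ],
)

```text
time_s: 45.72
position: [0.5504, -0.0925, 0.0173]
tool_rot: [0.015, 1.0, -0.0, 0.001]
ft_force: [0.6, 0.4, 0.3]
width: 0.539
finger_force: 0.0
```

Emit:
servo_tool(
  commands=[
    [[0,0,0],[0,0,0],0.62],
    [[0,0,0],[0,0,0],0.62],
    [[0,0,-5],[0,0,0],0.62],
    [[0,0,-11],[0,0,0],0.62],
    [[0,0,-17],[0,0,0],0.62],
  ],
)

```text
time_s: 46.35
position: [0.5493, -0.0922, 0.1882]
tool_rot: [0.015, 1.0, -0.0, 0.0]
ft_force: [1.4, -0.3, 0.9]
width: 0.623
finger_force: 0.0
```

```bash
python3 - <<'E'
from h import *
s=st();print(s['time_s'],s['position'],s['joints'].round(2))
print(rel([.475,.371,.19],down(-.178)))
im,p=snap('top')
print(*blobs(im,p,(100,100,40),(125,255,255),.028,100),sep='\n')
print([(np.round(d['centre']),round(d['confidence'],2),px2w(p,d['centre'],0)[:2]) for d in viewer.spot_point('top','pack')])
E
```

```text
46.35 [ 0.54932304 -0.09216216  0.18815756] [-0.38  0.43  1.47 -0.    1.24 -1.92]
(array([ 8.82, 46.07, -0.19]), array([0.   , 0.   , 1.719]))
(array([  5., 360.]), 0.2231, 0.6666, np.float32(0.039), 128, 21)
(array([227., 251.]), 0.4771, 0.1292, np.float32(1.514), 88, 39)
(array([182., 252.]), 0.4741, 0.2434, np.float32(1.768), 90, 38)
(array([132., 253.]), 0.4762, 0.3694, np.float32(1.389), 92, 39)
(array([331., 245.]), 0.4911, -0.1294, np.float32(1.542), 128, 36)
(array([360., 186.]), 0.6495, -0.1949, np.float32(1.519), 84, 54)
(array([290., 212.]), 0.5775, -0.0098, np.float32(3.115), 205, 103)
[(array([137., 249.]), 0.88, array([0.4830764 , 0.36655946])), (array([314., 225.]), 0.6, array([ 0.54230807, -0.08462173]))]
```

Emit:
servo_tool(
  commands=[
    [[1,5,0],[0,0,0.18],0.62],
    [[2,10,0],[0,0,0.36],0.62],
    [[3,15,0],[0,0,0.54],0.62],
    [[4,20,0],[0,0,0.72],0.62],
    [[5,25,0],[0,0,0.9],0.62],
  ],
)

```text
time_s: 47.08
position: [0.5067, 0.1598, 0.1856]
tool_rot: [0.45, 0.893, -0.0, -0.0]
ft_force: [1.4, -0.6, -0.6]
width: 0.621
finger_force: 0.0
```

```bash
python3 - <<'E'
from h import *
s=st();print(s['time_s'],s['position'],s['joints'].round(2))
print(rel([.475,.371,.18],down(-.18)))
E
```

```text
47.075 [0.50668439 0.15984509 0.18557751] [ 0.08  0.37  1.56 -0.    1.21 -0.55]
(array([18.85, 10.03,  0.56]), array([-0.   , -0.   ,  0.818]))
```

Emit:
servo_tool(
  commands=[
    [[5,2.7,0],[0,0,0.17],0.62],
    [[10,5.4,0],[0,0,0.34],0.62],
    [[15,8,0],[0,0,0.51],0.62],
    [[18.8,10,0],[0,0,0.68],0.62],
    [[18.8,10,0],[0,0,0.815],0.62],
  ],
)

```text
time_s: 47.7
position: [0.4732, 0.3712, 0.185]
tool_rot: [0.765, 0.644, -0.0, -0.0]
ft_force: [0.6, 0.4, -0.6]
width: 0.62
finger_force: 0.0
```

```bash
python3 - <<'E'
from h import *
s=st();print(s['time_s'],s['position'],s['joints'].round(2))
print(rel([.475,.371,.005],down(-.18)))
im,p=snap('wrist')
print(*blobs(im,p,(100,100,40),(125,255,255),.028,200),sep='\n')
E
```

```text
47.7 [0.47315424 0.37118195 0.18502955] [0.47 0.52 1.33 0.   1.29 0.64]
(array([ 0.02,  0.2 , 18.  ]), array([-0.001,  0.   ,  0.008]))
(array([322., 353.]), 0.4804, 0.1872, np.float32(1.548), 52, 38)
(array([301., 287.]), 0.4698, 0.2733, np.float32(1.769), 50, 39)
(array([290., 182.]), 0.4771, 0.3727, np.float32(1.4), 89, 38)
```

Emit:
servo_tool(
  commands=[
    [[0.1,0.25,4],[0,0,0],0.62],
    [[0.1,0.25,9],[0,0,0],0.62],
    [[0.1,0.25,14],[0,0,0],0.62],
    [[0.1,0.25,17],[0,0,0],0.62],
    [[0.1,0.25,17.9],[0,0,0],0.62],
  ],
)

```text
time_s: 48.38
position: [0.4763, 0.3684, 0.0051]
tool_rot: [0.765, 0.644, -0.002, -0.0]
ft_force: [0.3, -0.5, 0.2]
width: 0.618
finger_force: 0.0
```

Emit:
servo_tool(
  commands=[
    [[0,0,0],[0,0,0],0.62],
    [[0,0,0],[0,0,0],0.3],
    [[0,0,0],[0,0,0],0.3],
    [[0,0,0],[0,0,0],0.3],
    [[0,0,0],[0,0,0],0.3],
  ],
)

```text
time_s: 49.0
position: [0.4776, 0.3695, 0.0082]
tool_rot: [0.765, 0.644, 0.001, 0.0]
ft_force: [-0.4, -0.3, 6.0]
width: 0.448
finger_force: 30.0
```

Emit:
servo_tool(
  commands=[
    [[0,0,-5],[0,0,0],0.3],
    [[0,0,-10],[0,0,0],0.3],
    [[0,0,-15],[0,0,0],0.3],
    [[0,0,-19],[0,0,0],0.3],
    [[0,0,-19],[0,0,0],0.3],
  ],
)

```text
time_s: 49.62
position: [0.478, 0.3698, 0.2002]
tool_rot: [0.765, 0.644, 0.003, 0.001]
ft_force: [0.4, -0.6, -2.3]
width: 0.447
finger_force: 30.0
```

```bash
python3 - <<'E'
from h import *
s=st();print(s['time_s'],s['position'],s['width'],s['finger_force'])
print(rel([.55,-.015,.18],down(np.pi/2-.018)))
E
```

```text
49.625 [0.47797309 0.36977981 0.20021849] 0.4472873140274913 29.99940417241305
(array([-36.7 ,  13.63,   1.95]), array([ 0.007,  0.002, -1.724]))
```

Emit:
servo_tool(
  commands=[
    [[-4.5,1.7,0],[0,0,-0.18],0.3],
    [[-9,3.4,0],[0,0,-0.36],0.3],
    [[-13.5,5,0],[0,0,-0.54],0.3],
    [[-18,6.7,0],[0,0,-0.72],0.3],
    [[-22.5,8.4,0],[0,0,-0.9],0.3],
  ],
)

```text
time_s: 50.25
position: [0.521, 0.1317, 0.1956]
tool_rot: [0.406, 0.914, -0.0, -0.001]
ft_force: [0.3, -0.8, -1.7]
width: 0.45
finger_force: 30.0
```

```bash
python3 - <<'E'
from h import *
s=st();print(s['time_s'],s['position'],s['joints'].round(2))
print(rel([.55,-.015,.15],down(np.pi/2-.018)))
E
```

```text
50.25 [0.52102034 0.13165887 0.19559975] [ 0.03  0.38  1.52 -0.    1.24 -0.71]
(array([-12.83,  -7.68,   4.56]), array([-0.001, -0.002, -0.818]))
```

Emit:
servo_tool(
  commands=[
    [[-4,-2.4,0],[0,0,-0.18],0.3],
    [[-8,-4.8,0],[0,0,-0.36],0.3],
    [[-12.6,-7.6,0],[0,0,-0.54],0.3],
    [[-12.6,-7.6,4],[0,0,-0.72],0.3],
    [[-12.6,-7.6,9],[0,0,-0.815],0.3],
  ],
)

```text
time_s: 50.88
position: [0.5485, -0.012, 0.1052]
tool_rot: [0.012, 1.0, -0.0, 0.0]
ft_force: [0.6, 0.2, -1.7]
width: 0.452
finger_force: 30.0
```

Emit:
servo_tool(
  commands=[
    [[0,0,0],[0,0,0],0.3],
    [[0,0,1],[0,0,0],0.3],
    [[0,0,1],[0,0,0],0.3],
    [[0,0,1],[0,0,0],0.3],
    [[0,0,1],[0,0,0],0.3],
  ],
)

```text
time_s: 51.5
position: [0.549, -0.0114, 0.0976]
tool_rot: [0.014, 1.0, -0.0, 0.001]
ft_force: [0.4, -0.1, -1.2]
width: 0.446
finger_force: 30.0
```

```bash
python3 - <<'E'
from h import *
s=st();print(s['time_s'],s['position'],s['joints'].round(2))
print(rel([.551,-.014,.018],down(np.pi/2-.018)))
E
```

```text
51.5 [ 0.54903213 -0.01137638  0.09764028] [-0.23  0.51  1.6  -0.    1.03 -1.78]
(array([-0.19, -0.25,  7.96]), array([-0.   ,  0.001, -0.009]))
```

Emit:
servo_tool(
  commands=[
    [[-0.2,-0.25,4],[0,0,0],0.3],
    [[-0.2,-0.25,7],[0,0,0],0.3],
    [[-0.2,-0.25,7.9],[0,0,0],0.3],
    [[-0.2,-0.25,8],[0,0,0],0.3],
    [[-0.2,-0.25,8],[0,0,0],0.62],
  ],
)

```text
time_s: 52.12
position: [0.5515, -0.0141, 0.0182]
tool_rot: [0.013, 1.0, -0.0, 0.001]
ft_force: [0.3, -0.0, 0.6]
width: 0.54
finger_force: 0.0
```

Emit:
servo_tool(
  commands=[
    [[0,0,0],[0,0,0],0.62],
    [[0,0,0],[0,0,0],0.62],
    [[0,0,-5],[0,0,0],0.62],
    [[0,0,-11],[0,0,0],0.62],
    [[3,0,-17],[0,0,0],0.62],
  ],
)

```text
time_s: 52.75
position: [0.523, -0.0133, 0.1851]
tool_rot: [0.013, 1.0, -0.0, 0.001]
ft_force: [0.4, -0.2, -0.0]
width: 0.619
finger_force: 0.0
```

Emit:
servo_tool(
  commands=[
    [[5,-1,-5],[0,0,0],0.62],
    [[10,-2,-5],[0,0,0],0.62],
    [[15,-4,-5],[0,0,0],0.62],
    [[18,-4,-5],[0,0,0],0.62],
    [[18,-4,-5],[0,0,0],0.62],
  ],
)

```text
time_s: 53.38
position: [0.3408, -0.0483, 0.2334]
tool_rot: [0.014, 1.0, -0.0, 0.001]
ft_force: [0.8, 0.3, -0.1]
width: 0.617
finger_force: 0.0
```

```bash
python3 - <<'E'
from h import *
s=st();print(s['time_s'],s['position'],s['ft_force'])
im,p=snap('top','t12.png')
m=viewer.spot_point('top','thumb');print('thumb',[(d['centre'],d['confidence'],px2w(p,d['centre'],.1105)) for d in m])
print(*blobs(im,p,(5,120,100),(20,255,255),.036,100),sep='\n')
print('labels',*blobs(im[:, :],p,(0,0,150),(180,60,255),.034,100),sep='\n')
im2,p2=snap('side')
cv2.imwrite('pics/f12.png',np.vstack([im[130:310],im2[130:330]]))
E
```

```text
53.375 [ 0.34078244 -0.04832223  0.23338444] [ 0.79621586  0.32957779 -0.0629785 ]
thumb [([176.8, 208.0], 0.64, array([0.5799459 , 0.23877872, 0.1105    ])), ([184.5, 251.9], 0.28, array([0.48026515, 0.21997751, 0.1105    ])), ([286.8, 224.0], 0.2, array([ 0.54339879, -0.01207233,  0.1105    ]))]
(array([413., 254.]), 0.4836, -0.3322, np.float32(3.123), 83, 35)
(array([446., 252.]), 0.4861, -0.4125, np.float32(0.041), 83, 39)
labels
```

View pics/f12.png

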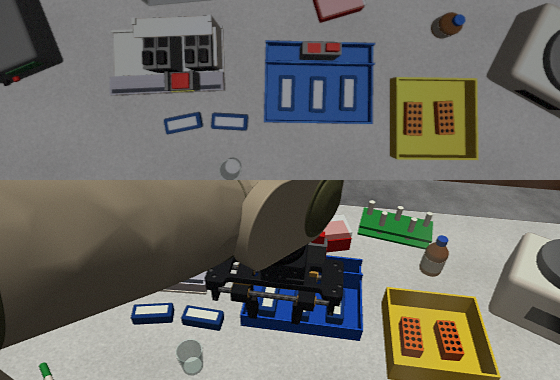

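The tray holds three packs at (287,93), (317,93) and (347,93) with the cassette standing behind them. Two packs remain on the bench, and both spent racks are in the bin. I'll check the keeper's shift from the start picture, then hand in.

```bash
python3 - <<'E'
from h import *
for f in ['top0.png','t12.png']:
    im=cv2.imread('pics/'+f)[190:230,150:215]; h=cv2.cvtColor(im,cv2.COLOR_BGR2HSV)
    m=((h[...,0]<8)|(h[...,0]>172))&(h[...,1]>150)&(h[...,2]>90); m[:10]=0
    y,x=np.nonzero(m); print(f,len(x),x.mean()+150,y.mean()+190, x.min(),x.max())
    g=cv2.imread('pics/'+f,0)[188:228,158:205].astype(np.float32)
    if f=='top0.png': g0=g
    else: print(cv2.phaseCorrelate(g0[12:],g[12:]))
E
```

```text
top0.png 252 179.84126984126985 210.11904761904762 21 38
t12.png 254 179.90551181102362 210.09055118110237 21 38
((-0.06252952967560077, 0.027584558389655456), 0.935879960987303)
```

The keeper is back where it started: the shift is under 0.1 px, so under 0.3 mm.

```bash
python3 - <<'E'
from h import *
print(ctrl.finish_job())
E
```

```text
the job is handed in; nothing more can be done
None
```

The job is handed in with no verdict shown; the last pictures show three packs and the upright red cassette in the tray, two packs on the bench, both spent racks in the bin, and the keeper back home.

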